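# Rotate three lab vessels between shaker, hotplate and cooling plate

### The arm

A 6-joint arm with a two-finger parallel gripper is mounted at the origin on the work surface. World frame = base frame: x ahead of the robot, y to its left, z up, the work surface at z = 0. Lengths are in m, angles in degrees, forces in N, time in s.
With the tool pointing down it reaches from about 0.25 to 0.775 m from the base axis. Payload 8.9 kg.
Tool frame: the origin (TCP) lies midway between the tips of the shut fingers; the grasp point (between the pads) lies 19 mm behind it; z points along the fingers, y is the direction in which the jaws open and shut (so a half turn about z gives the same grasp; the last joint's range is limited). The gripper opens to 85 mm and grips with 20 to 120 N. Pads are 22 mm wide; open, the fingers measure 114 mm over their backs; the gripper's body (76 mm by 85 mm) begins 54 mm behind the grasp point. The pads swing forward as they close: fully open they stand 13 mm farther back than shut.
Start: joints at [56.018, 16.656, -8.789, 64.555, 0, 82.019], TCP at [0.23, 0.472, 0.231] pointing down, gripper open.
Joint ranges: [-144.48, 144.48], [-52.06, 99.96], [-74.48, 78.29], [-112.23, 115.85], [-86.99, 84.42], [-180, 180]. Speed limits (degrees/s): [127.2, 127.2, 159.86, 180, 180, 180].

### API

Orientations are given as a 3x3 rotation matrix whose columns are the frame's x, y, z axes.
In Python, from station import telemetry, viewer, arm gives the robot as it stands.
- The arm moves only by the tool arm_command, never from a script. Its argument "commands" is text: rows parted by semicolons, each of 7 numbers parted by spaces: the shift along the tool's x, y, z in m, then the turn, a rotation vector about the tool's x, y, z in degrees, then the finger opening in m, from 0 to 0.0854. In form: x y z rx ry rz gripper; .... A call has 1 to 5 rows; each row shifts and turns the pose as measured when the row begins, along the tool's axes as they then stand; what a row does not reach is not made up. A row lasts 1/10 s, in which the tool goes at most 50 mm and 8.59 degrees, less where a joint would pass 70% of its speed; a pose out of reach is approached as far as the arm can. A call with a gripper value outside its range is refused whole. The fingers move at their own pace and stop on an object; the grip force is fixed at half the most. Time passes only in rows, so rows that do not move let the fingers close. It gives the time, the measured TCP pose, the force and the opening at its end, in the units of the state.
- telemetry.read_state(): the state, without advancing time (a new reading comes with each control period).
- viewer.read_camera(name): name is "side" or "top"; returns the picture (400x640x3 uint8, red, green, blue); there is no depth.
- viewer.camera_info(name): a dict with "K" (3x3 intrinsics, pixels), "k1" (the pictures are not rectified: a ray, as slopes to the right and down, at radius r is drawn at 1 + k1 r^2 times it, then the intrinsics apply), "pose" (4x4, takes a point from camera to world coordinates). Camera axes: x right, y down, z forward; pixel columns grow to the right and rows downward; lengths in m; the calibration is good to about 2 mm. A picture is of the moment at which its call begins. camera_info takes no time and is no camera call.
- arm.close_job(): hands the job in, once; it reports no verdict.
The state is a dict: "time": time; "q": joint angles; "qd": joint speeds; "joint_torque": joint torques, N m; "eef_pos": TCP position; "orientation": TCP orientation; "ft_force": force on the tool from outside, world axes, zero at the start; "ft_torque": the same for the moment, N m; "opening": opening from 0.0 (shut) to 1.0 (fully open).
Only numpy, scipy, OpenCV 4.12 (cv2) and the standard library are available. Lean on these libraries where they do the work, as an engineer would, in place of code of your own. Each camera call takes 0.05 s, during which the arm holds its last target.

### The job

The three vessels on this lab bench each stand on another one's station: put the steel mill jar on the shaker's platform, the low lidded dish on the hotplate and the tall porcelain jar on the aluminium cooling plate, each upright in the middle of its station, using the free cork mat for parking. The shaker's wire guard has to be lifted to reach its platform and must be fully closed again over the mill jar at the end. Do not knock any vessel over.

Things in the scene. Friction and masses are not known exactly. Their poses are not given: they have to be found in the camera images.
- dish: low round lidded dish of white porcelain, 62 mm in diameter (thin lid rim 65 mm), flat top at 34 mm height, central knob 16 mm wide and 14 mm high on it (48 mm in all), about 0.18 kg. Starts on the shaker's platform under the guard; belongs on the hotplate. Origin: centre of its underside, z up.
- tall_jar: tall plain white porcelain jar, a cylinder 44 mm in diameter and 82 mm high with a 36 mm wide, 10 mm high stopper on top (92 mm in all), about 0.22 kg. Starts on the hotplate; belongs on the cooling plate. Origin: centre of its underside, z up.
- mill_jar: steel mill jar, a cylinder 50 mm in diameter with a dark groove at 40 mm height and a cap above it, top at 55 mm, a flat dark bar 36 x 8 x 6 mm across the cap (61 mm in all), about 0.35 kg. Starts on the cooling plate; belongs on the shaker's platform. Origin: centre of its underside, z up.
- platform: fixed black rubber disc, 104 mm in diameter, 8 mm thick, on the white shaker housing (220 x 190 mm, top 45 mm above the bench). Origin: centre of its underside, 45 mm above the bench; a vessel stands 8 mm above it. x points from the shaker's front (guard handle) to its back (hinge), z up. Four 10 mm posts at x = -65 and +100, y = +-85 mm reach 73 mm above the origin.
- hotplate: white hotplate (switched off and cold), 170 x 190 mm, 53 mm high, with a dark round disc 130 mm in diameter in the middle of its top and a black knob in front. Origin: centre of its underside, on the bench; the disc's top, where a vessel stands, is 65 mm above it. Fixed.
- cooling_plate: bare aluminium square plate 100 x 100 mm, 16 mm thick. Origin: centre of its underside, on the bench; a vessel stands 16 mm above it. Fixed.
- cork_mat: round cork mat, 100 mm in diameter and 10 mm thick, empty at the start: the free spot for parking. Origin: centre of its underside, on the bench; a vessel stands 10 mm above it. Fixed.
- guard (a joint): angle of the shaker's wire guard, rad: 0 closed (level), grows as its front is lifted, 1.57 upright, stop at 1.9; starts at 0 to 0.5. Flat rod frame 160 mm wide, 165 mm long, hinged at its back, axis parallel to the platform's y at x = +100, z = +73 mm in the platform's frame. Stiff hinge: stays where left, takes 1 to 4 N at the handle. Closed, it is 65 mm above the platform's top.
- guard_handle (a point): middle of the guard's handle: a round steel bar 10 mm in diameter, 100 mm long, parallel to the platform's y axis, 202 mm from the hinge axis, 37 mm out from the frame's front rod, with an arm at each end; pinch it from above. The point turns with the guard. Closed, it is at x = -102, z = +73 mm in the platform's frame (118 mm above the bench); upright, 320 mm above the bench.
Things that resemble listed ones, but are neither listed nor needed, are in the scene too. There is more than one size of the cooling_plate; the one meant has the size given above. Leave any pink look-alike of the dish alone.

How it is judged:
By the outcome, as a careful person would: the job done as asked, in the order asked, and still so for the second after the job is handed in, with the robot touching nothing.
It also fails if it takes over 144 s, if anything falls off the work surface, if the arm or the gripper's body presses on something with over 40 N, if the wrist force passes 120 N, or if a joint passes its speed limit or range.

## Working session

There is one attempt and no reset: what is moved stays moved. The work goes in short steps, Python scripts to look and compute and a tool call to move; the robot and the scene stay as the last step left them, time stands still between calls to the robot, and variables do not carry over. Pictures are saved under pics/ and viewed, and the job is handed in when it is done.

Besides the shell and the picture viewer there is one more tool, called after "Request:" by a JSON object that holds its "api" and its "payload", one argument or row to a line. arm_command: Moves the arm, as the interface text tells. Its arguments: {"type":"object","properties":{"commands":{"type":"string"}},"required":["commands"]}

```bash
ls; mkdir -p pics
python3 - <<'E'
from station import telemetry, viewer, arm
import cv2
for n in("side","top"):
    im=viewer.read_camera(n); cv2.imwrite(f"pics/{n}0.png",im[:,:,::-1])
    i=viewer.camera_info(n); print(n,i)
s=telemetry.read_state();print(s)
E
```

```text
pics
side {'K': array([[497.91846676,   0.        , 325.47373336],
       [  0.        , 497.91846676, 199.32875126],
       [  0.        ,   0.        ,   1.        ]]), 'k1': -0.13498363206626018, 'pose': array([[ 0.9521294 , -0.22583923,  0.20602488,  0.21343749],
       [-0.30566787, -0.69431826,  0.65152844, -1.11340509],
       [-0.00409385, -0.68331457, -0.73011262,  1.26689347],
       [ 0.        ,  0.        ,  0.        ,  1.        ]])}
top {'K': array([[505.82318043,   0.        , 325.65135826],
       [  0.        , 505.82318043, 193.64730352],
       [  0.        ,   0.        ,   1.        ]]), 'k1': 0.054217653876119064, 'pose': array([[-0.00349203, -0.99023697,  0.13935048,  0.37506404],
       [-0.99984605,  0.00585369,  0.01654139, -0.08330878],
       [-0.01719561, -0.13927126, -0.99010496,  1.49780198],
       [ 0.        ,  0.        ,  0.        ,  1.        ]])}
{'time': 0.1, 'q': array([ 5.60165875e+01,  1.66864836e+01, -8.82670847e+00,  6.45561286e+01,
        2.51784463e-04,  8.20174702e+01]), 'qd': array([-0.02688445, -0.07310636,  0.1331126 , -0.05477232, -0.12334944,
       -0.08737392]), 'joint_torque': array([ 2.01882962e-03, -5.37976456e+01,  3.31918681e+01,  9.33978445e-03,
       -1.72181794e-04,  2.02755683e-05]), 'eef_pos': array([0.22992943, 0.47152236, 0.23078288]), 'orientation': array([[-8.98787233e-01,  4.38384588e-01, -6.79906854e-04],
       [ 4.38385082e-01,  8.98786693e-01, -1.00077115e-03],
       [ 1.72368582e-04, -1.19754136e-03, -9.99999268e-01]]), 'ft_force': array([-0.22569229, -0.11335268, -0.79507573]), 'ft_torque': array([-0.01367063,  0.0025643 , -0.00780287]), 'opening': 0.9984885385248216}
```

View pics/side0.png

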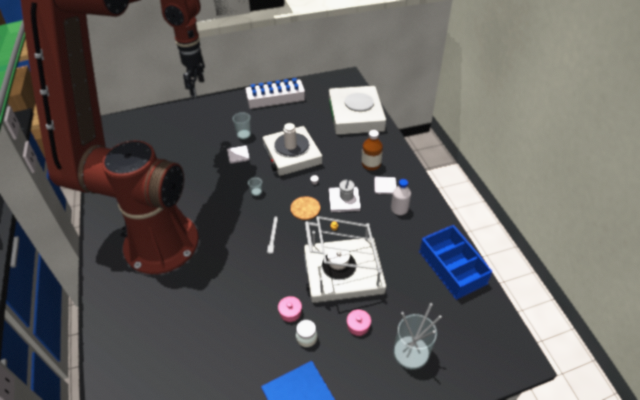

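View pics/top0.png

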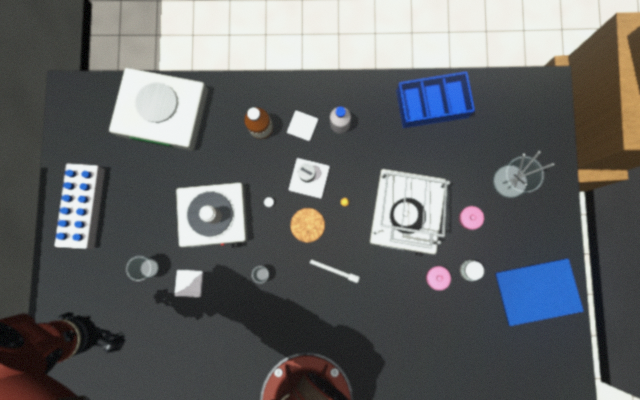

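```bash
cat > h.py <<'E'
from station import telemetry, viewer, arm
import cv2, numpy as np
I={n:viewer.camera_info(n) for n in("side","top")}
def proj(n,P):
    i=I[n];P=np.atleast_2d(P);T=np.linalg.inv(i["pose"]);c=P@T[:3,:3].T+T[:3,3]
    s=c[:,:2]/c[:,2:];s=s*(1+i["k1"]*(s**2).sum(1,keepdims=True));K=i["K"]
    return s*[K[0,0],K[1,1]]+K[:2,2]
def ray(n,uv):
    i=I[n];K=i["K"];d=(np.array(uv,float)-K[:2,2])/[K[0,0],K[1,1]];s=d.copy()
    for _ in range(20): s=d/(1+i["k1"]*(s@s))
    r=i["pose"][:3,:3]@np.append(s,1);return i["pose"][:3,3],r/np.linalg.norm(r)
def plane(n,uv,z):
    o,r=ray(n,uv);return o+r*(z-o[2])/r[2]
def tri(uvs,uvt):
    o1,r1=ray("side",uvs);o2,r2=ray("top",uvt)
    t=np.linalg.lstsq(np.c_[r1,-r2],o2-o1,rcond=None)[0];a=o1+r1*t[0];b=o2+r2*t[1]
    return (a+b)/2,np.linalg.norm(a-b)
def snap(n,tag):
    im=viewer.read_camera(n)[:,:,::-1].copy();cv2.imwrite(f"pics/{n}_{tag}.png",im);return im
def crop(im,x0,y0,w,h,s,name):
    c=cv2.resize(im[y0:y0+h,x0:x0+w],None,fx=s,fy=s,interpolation=cv2.INTER_CUBIC)
    for k in range(0,w,10): cv2.putText(c,str(x0+k),(k*s,8),0,.3,(0,255,255),1) if k%20==0 else 0
    for k in range(0,h,10): cv2.putText(c,str(y0+k),(0,k*s+4),0,.3,(0,255,255),1)
    cv2.imwrite("pics/"+name,c)
E
python3 - <<'E'
from h import *
s=cv2.imread("pics/side0.png");t=cv2.imread("pics/top0.png")
crop(s,290,210,110,100,6,"c1.png");crop(t,355,155,110,110,5,"c2.png")
crop(s,220,110,190,110,4,"c3.png");crop(t,165,140,190,120,4,"c4.png")
E
```

```text
(no output)
```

View pics/c1.png

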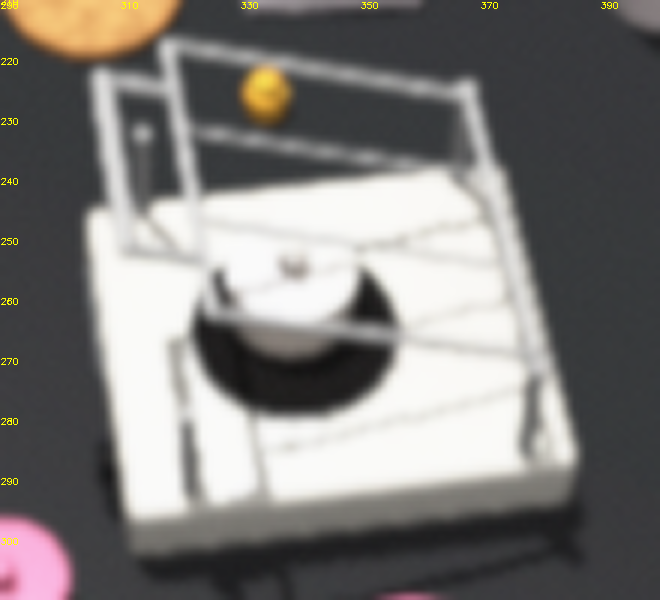

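View pics/c2.png

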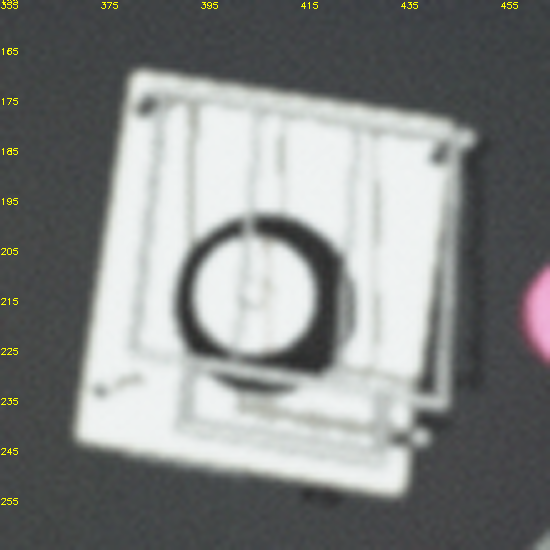

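View pics/c3.png

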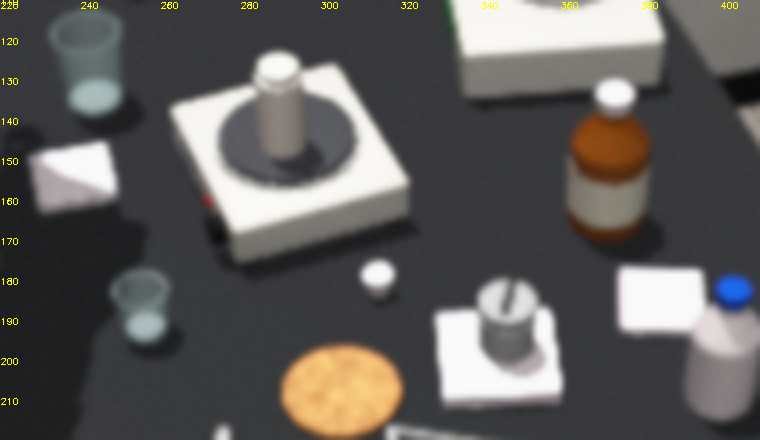

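View pics/c4.png

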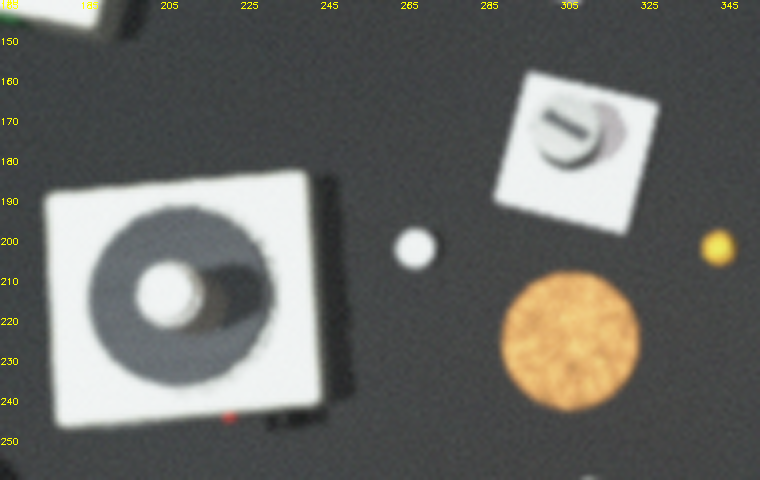

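Run:
```python
from h import *
np.set_printoptions(precision=4,suppress=True)
for a,b,n in [((305.5,222),(391,240.5),"hL"),((311,252),(429,246),"hR"),((317,217),(381,226),"fL"),((324.5,262.5),(442,236),"fR"),
  ((293+0,254.3),(0,0),None),]:
    if n: print(n,tri(a,b))
print("knob dish",tri((337.5,254.5),(404.5,213.5)))
t=cv2.imread("pics/top0.png").astype(int);s=cv2.imread("pics/side0.png").astype(int)
def ell(m,n,z,box):
    x0,y0,x1,y1=box;mm=np.zeros(m.shape,np.uint8);mm[y0:y1,x0:x1]=m[y0:y1,x0:x1]
    c=max(cv2.findContours(mm,0,1)[0],key=cv2.contourArea);h=cv2.convexHull(c)[:,0].astype(float)
    P=np.array([plane(n,p,z)[:2] for p in c[:,0]]).astype(np.float32)
    (cx,cy),r=cv2.minEnclosingCircle(P);H=cv2.convexHull(P)
    e=cv2.fitEllipse(H); print("  ell",n,cx,cy,r,"fit",e,"px",cv2.minEnclosingCircle(c.astype(np.float32)))
    return c
g=lambda im:im.sum(2)
cork=lambda im:((im[:,:,2]-im[:,:,0])>60).astype(np.uint8)
print("cork");ell(cork(t),"top",.010,(280,200,330,250));ell(cork(s),"side",.010,(285,190,325,225))
# hot disc
print(t[213,190:245].sum(1),s[145,270:315].sum(1))
print("hotdisc");ell((g(t)<450).astype(np.uint8),"top",.065,(183,188,238,240));ell((g(s)<450).astype(np.uint8),"side",.065,(272,131,312,158))
print("plat");ell((g(t)<250).astype(np.uint8),"top",.053,(388,195,428,236));ell((g(s)<250).astype(np.uint8),"side",.053,(318,243,360,285))
print("white minrects")
def rect(m,n,z,box):
    x0,y0,x1,y1=box;mm=np.zeros(m.shape,np.uint8);mm[y0:y1,x0:x1]=m[y0:y1,x0:x1]
    c=max(cv2.findContours(mm,0,1)[0],key=cv2.contourArea)
    P=np.array([plane(n,p,z)[:2] for p in c[:,0]]).astype(np.float32)
    print("  rect",n,cv2.minAreaRect(P))
rect((g(t)>450).astype(np.uint8),"top",.016,(280,150,335,205))
rect((g(s)>450).astype(np.uint8),"side",.016,(325,183,366,216))
rect((g(t)>450).astype(np.uint8),"top",.016,(284,105,322,145))
rect((g(t)>450).astype(np.uint8),"top",.053,(170,175,250,250))
rect((g(t)>500).astype(np.uint8),"top",.045,(360,160,460,260))
```

```text
hL (array([ 0.4352, -0.2276,  0.2003]), np.float64(0.001944388363014689))
hR (array([ 0.4216, -0.3254,  0.1893]), np.float64(0.00162111894687758))
fL (array([ 0.4747, -0.2047,  0.1826]), np.float64(0.00026091501805391163))
fR (array([ 0.4479, -0.3618,  0.1777]), np.float64(0.0011196269611158868))
knob dish (array([ 0.5151, -0.2799,  0.0819]), np.float64(0.00357575310158391))
cork
  ell top 0.49249884486198425 -0.003467637114226818 0.05103869363665581 fit ((0.49303728342056274, -0.0036043738946318626), (0.09996125102043152, 0.10063331574201584), 26.209259033203125) px ((307.1322326660156, 224.78639221191406), 17.28761863708496)
  ell side 0.49063724279403687 -0.005518227815628052 0.0536690391600132 fit ((0.49008262157440186, -0.0054978555999696255), (0.1015532836318016, 0.1068163737654686), 169.2430877685547) px ((305.0, 207.5), 15.07491397857666)
[317 313 319 313 324 318 322 338 417 568 680 707 723 726 727 723 726 724
 728 727 721 716 665 570 513 431 310 247 239 228 224 200 189 188 183 195
 186 187 187 196 225 269 304 438 597 700 723 726 727 723 726 714 656 473
 289] [738 739 728 684
[... 988 characters left out ...]
19723743200302, 0.09230414032936096), 61.4173583984375) px ((338.5, 266.5), 15.890348434448242)
white minrects
  rect top ((0.6321293711662292, -0.008145533502101898), (0.10238059610128403, 0.10210117697715759), 75.5322036743164)
  rect side ((0.631801962852478, -0.000974997878074646), (0.12687481939792633, 0.10411000996828079), 75.5116958618164)
  rect top ((0.7926289439201355, 0.01202613115310669), (0.07519826292991638, 0.07534238696098328), 68.66236114501953)
  rect top ((0.5206310153007507, 0.27293986082077026), (0.1704747974872589, 0.18904483318328857), 4.930197715759277)
  rect top ((0.5272421836853027, -0.30166497826576233), (0.2026945799589157, 0.2197674810886383), 80.34532928466797)
```

Run:
```python
from h import *
np.set_printoptions(precision=4,suppress=True)
print(plane("top",(406,215.5),.053),plane("side",(338,263.5),.053))
TL,BL,BR=[plane("top",p,.045) for p in((381,169),(370.3,243),(436,253.5))]
print(TL,BL,BR,(TL+BR)/2, np.degrees(np.arctan2(*(TL-BL)[[1,0]])),np.degrees(np.arctan2(*(BR-BL)[[1,0]])),np.linalg.norm(TL-BL),np.linalg.norm(BR-BL))
yaw=np.radians(-9.3);x=np.array([np.cos(yaw),np.sin(yaw)]);y=np.array([-x[1],x[0]])
o=np.array([.512,-.2955])
t=cv2.imread("pics/top0.png");s=cv2.imread("pics/side0.png")
def W(p): return np.append(o+p[0]*x+p[1]*y,p[2]+.045)
def draw(th):
  for n,im in(("top",t),("side",s)):
    big=cv2.resize(im,None,fx=5,fy=5,interpolation=cv2.INTER_CUBIC)
    def poly(pts,c,cl=True):
        q=(proj(n,np.array([W(p) for p in pts]))*5+2).astype(np.int32);cv2.polylines(big,[q],cl,c,1)
    a=np.linspace(0,6.28,60)
    poly([(.052*np.cos(k),.052*np.sin(k),.008) for k in a],(0,0,255))
    f=lambda r,v:(.1-r*np.cos(th),v,.073+r*np.sin(th))
    poly([f(0,.08),f(.165,.08),f(.165,-.08),f(0,-.08)],(0,255,0));poly([f(.202,.05),f(.202,-.05)],(255,0,255),False)
    for px,py in[(-.065,.085),(-.065,-.085),(.1,.085),(.1,-.085)]: poly([(px,py,0),(px,py,.073)],(255,128,0),False)
    b=big[155*5:265*5,355*5:465*5] if n=="top" else big[205*5:310*5,290*5:400*5]
    cv2.imwrite(f"pics/ov_{n}.png",b)
draw(.385)
a,b=[cv2.imread(f"pics/ov_{n}.png") for n in("top","side")]
cv2.imwrite("pics/ov.png",cv2.resize(np.hstack([a[:525],b[:525]]),(800,382)))
```

```text
[ 0.514  -0.2884  0.053 ] [ 0.5113 -0.2916  0.053 ]
[ 0.6511 -0.2205  0.045 ] [ 0.4365 -0.186   0.045 ] [ 0.4064 -0.3712  0.045 ] [ 0.5288 -0.2959  0.045 ] -9.142173371297352 -99.23097190640743 0.21733544017013745 0.18757670468406337
```

View pics/ov.png

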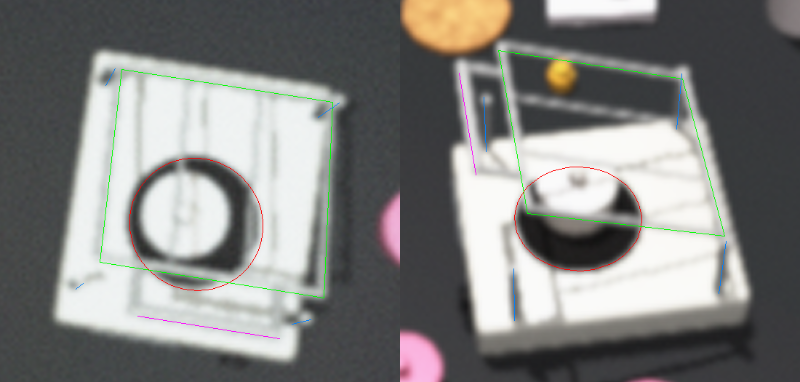

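```bash
cat > plan.py <<'E'
import sys,numpy as np
from scipy.spatial.transform import Rotation as Rt
from station import telemetry
np.set_printoptions(precision=4,suppress=True)
# args: grip yaw step x,y,z [x,y,z ...]   (TCP waypoints, world), tool down, tool-y at yaw deg
grip=float(sys.argv[1]);yaw=np.radians(float(sys.argv[2]));step=float(sys.argv[3])
s=telemetry.read_state();p=s["eef_pos"];R=s["orientation"]
y=np.array([np.cos(yaw),np.sin(yaw),0]);z=np.array([0,0,-1.]);Rd=np.c_[np.cross(y,z),y,z]
print("t",s["time"],"p",p,"F",s["ft_force"],"open",s["opening"],"roterr",(Rt.from_matrix(R.T@Rd)).as_rotvec(degrees=True))
rows=[];cur=p.copy();C=R.copy()
for a in sys.argv[4:]:
    g=np.array([float(v) for v in a.split(",")]);n=max(1,int(np.ceil(np.linalg.norm(g-cur)/step-1e-6)))
    st=(g-cur)/n
    for k in range(n):
        rv=Rt.from_matrix(C.T@Rd).as_rotvec(degrees=True);m=np.linalg.norm(rv);rv=rv*min(1,8/max(m,1e-9))
        d=C.T@st
        rows.append("%.3f %.3f %.3f %.1f %.1f %.1f %g"%(*d,*rv,grip));C=C@Rt.from_rotvec(rv,degrees=True).as_matrix();cur=cur+st
for i in range(0,len(rows),5): print("; ".join(rows[i:i+5]).replace("-0.0 ","0 ").replace("-0.000","0"))
E
python3 plan.py 0.02 -9.3 0.045 .23,.45,.30 .428,-.2765,.30
```

```text
t 0.1 p [0.2299 0.4715 0.2308] F [-0.2257 -0.1134 -0.7951] open 0.9984885385248216 roterr [-0.0653  0.0354 73.2991]
-0.005 -0.010 -0.035 0 0.0 8.0 0.02; -0.006 -0.009 -0.035 0 0.0 8.0 0.02; -0.037 -0.024 0.000 0 0.0 8.0 0.02; -0.040 -0.019 0.000 0 0.0 8.0 0.02; -0.042 -0.013 0.000 0 0.0 8.0 0.02
-0.044 -0.007 0.000 0 0.0 8.0 0.02; -0.044 -0.001 0.000 0 0.0 8.0 0.02; -0.044 0.006 0.000 0 0.0 8.0 0.02; -0.043 0.012 0.000 0 0.0 8.0 0.02; -0.041 0.017 0.000 0 0.0 1.3 0.02
-0.040 0.018 0 0.0 0 0.0 0.02; -0.040 0.018 0 0.0 0.0 0.0 0.02; -0.040 0.018 0 0.0 0.0 0.0 0.02; -0.040 0.018 0 0.0 0.0 0.0 0.02; -0.040 0.018 0 0.0 0.0 0.0 0.02
-0.040 0.018 0 0.0 0.0 0.0 0.02; -0.040 0.018 0 0.0 0.0 0.0 0.02; -0.040 0.018 0 0.0 0.0 0.0 0.02; -0.040 0.018 0 0.0 0.0 0.0 0.02
```

Request:
{"api": "arm_command", "payload": {
  "commands": "-0.005 -0.01 -0.035 0 0 8 0.02; -0.006 -0.009 -0.035 0 0 8 0.02; -0.037 -0.024 0 0 0 8 0.02; -0.04 -0.019 0 0 0 8 0.02; -0.042 -0.013 0 0 0 8 0.02"
}}

```text
time: 0.6
eef_pos: [0.262, 0.32, 0.3014]
orientation: [[-0.391, 0.921, -0.002], [0.921, 0.391, -0.004], [-0.002, -0.004, -1.0]]
ft_force: [0.2, 0.0, 0.3]
opening: 0.231
```

Request:
{"api": "arm_command", "payload": {
  "commands": "-0.044 -0.007 0 0 0 8 0.02; -0.044 -0.001 0 0 0 8 0.02; -0.044 0.006 0 0 0 8 0.02; -0.043 0.012 0 0 0 8 0.02; -0.041 0.017 0 0 0 1.3 0.02"
}}

```text
time: 1.1
eef_pos: [0.3128, 0.0961, 0.3016]
orientation: [[0.204, 0.979, -0.001], [0.979, -0.204, -0.004], [-0.004, -0.0, -1.0]]
ft_force: [0.6, 0.8, -0.7]
opening: 0.233
```

```bash
python3 plan.py 0.02 -9.3 0.045 .428,-.2765,.30
```

```text
t 1.1 p [0.3128 0.0961 0.3016] F [ 0.5942  0.7712 -0.7162] open 0.2327445541674037 roterr [-0.0319  0.2317 -2.4693]
-0.038 0.021 0.000 0 0.2 -2.5 0.02; -0.039 0.019 0.000 0 0 0.0 0.02; -0.039 0.019 0.000 0 0.0 0.0 0.02; -0.039 0.019 0.000 0.0 0.0 0.0 0.02; -0.039 0.019 0.000 0.0 0.0 0.0 0.02
-0.039 0.019 0.000 0.0 0.0 0.0 0.02; -0.039 0.019 0.000 0.0 0.0 0.0 0.02; -0.039 0.019 0.000 0.0 0.0 0.0 0.02; -0.039 0.019 0.000 0.0 0.0 0.0 0.02
```

Tracking is good.

Request:
{"api": "arm_command", "payload": {
  "commands": "-0.038 0.021 0 0 0.2 -2.5 0.02; -0.039 0.019 0 0 0 0 0.02; -0.039 0.019 0 0 0 0 0.02; -0.039 0.019 0 0 0 0 0.02; -0.039 0.019 0 0 0 0 0.02"
}}

```text
time: 1.6
eef_pos: [0.3747, -0.1211, 0.3019]
orientation: [[0.162, 0.987, 0.001], [0.987, -0.162, -0.0], [0.0, 0.001, -1.0]]
ft_force: [1.4, 0.7, 0.5]
opening: 0.233
```

Request:
{"api": "arm_command", "payload": {
  "commands": "-0.039 0.019 0 0 0 0 0.02; -0.039 0.019 0 0 0 0 0.02; -0.039 0.019 0 0 0 0 0.02; -0.039 0.019 0 0 0 0 0.02; 0 0 0 0 0 0 0.02"
}}

```text
time: 2.1
eef_pos: [0.4246, -0.2996, 0.2994]
orientation: [[0.168, 0.986, -0.0], [0.986, -0.168, 0.001], [0.001, -0.0, -1.0]]
ft_force: [0.4, 0.3, 1.1]
opening: 0.234
```

```bash
python3 plan.py 0.02 -9.3 0.045 .428,-.2765,.22 .428,-.2765,.175
python3 - <<'E'
from h import *
crop(snap("side","1"),270,180,130,110,6,"d1.png")
E
```

```text
t 2.1 p [ 0.4246 -0.2996  0.2994] F [0.3689 0.2686 1.1445] open 0.23404663491192051 roterr [-0.01   -0.0413 -0.3516]
0.012 0 0.040 0 0 -0.4 0.02; 0.012 0 0.040 0 0 0.0 0.02; 0 0 0.045 0.0 0.0 0.0 0.02
```

View pics/d1.png

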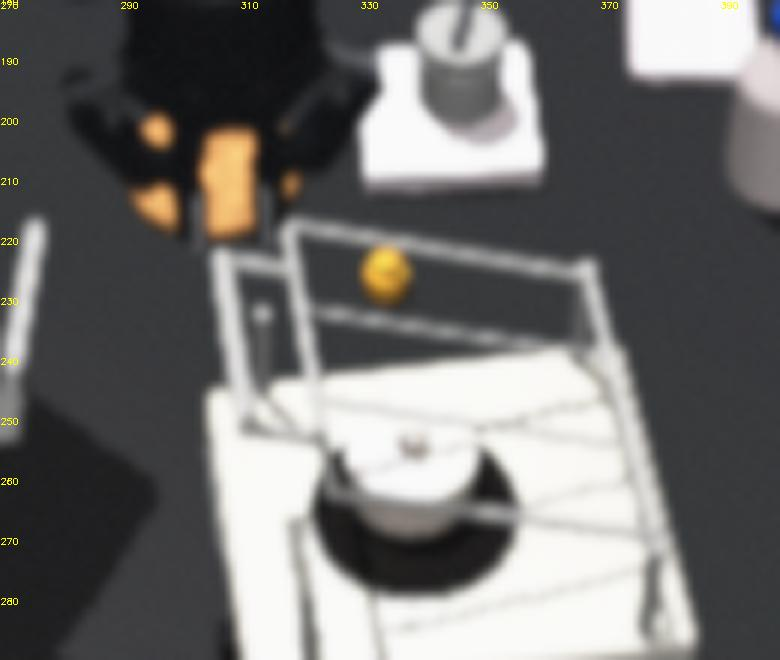

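Request:
{"api": "arm_command", "payload": {
  "commands": "0.012 0 0.03 0 0 -0.4 0.02; 0.01 0 0.03 0 0 0 0.02; 0 0 0 0 0 0 0.02"
}}

```text
time: 2.45
eef_pos: [0.4268, -0.2739, 0.238]
orientation: [[0.161, 0.987, -0.001], [0.987, -0.161, 0.003], [0.003, -0.002, -1.0]]
ft_force: [0.2, 0.6, 0.1]
opening: 0.231
```

```bash
python3 plan.py 0.02 -9.3 0.045 .428,-.2765,.175
python3 - <<'E'
from h import *
crop(snap("side","2"),270,180,130,110,6,"d1.png")
crop(snap("top","2"),355,180,110,110,5,"d2.png")
E
```

```text
t 2.45 p [ 0.4268 -0.2739  0.238 ] F [0.1853 0.5807 0.1323] open 0.2311378267714223 roterr [-0.0941 -0.161   0.0505]
-0.001 0.001 0.031 -0.1 -0.2 0.1 0.02; -0.001 0.001 0.031 0.0 0.0 0.0 0.02
```

View pics/d1.png

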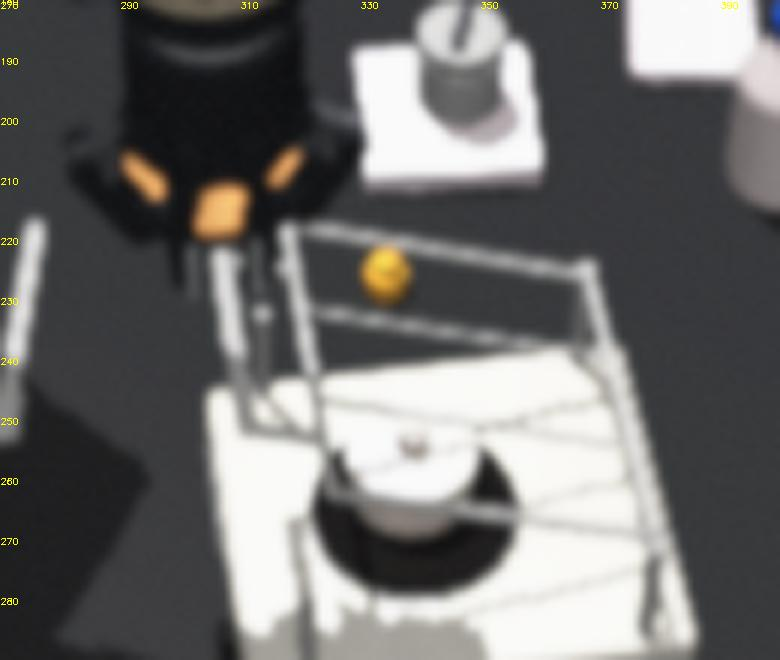

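View pics/d2.png

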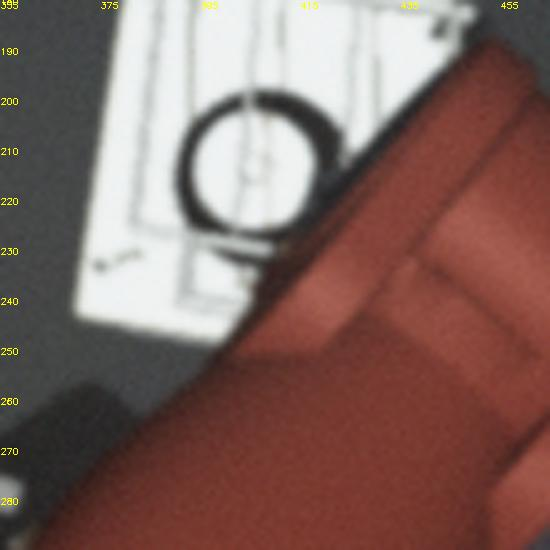

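Request:
{"api": "arm_command", "payload": {
  "commands": "-0.001 0.001 0.025 0 0 0 0.02; -0.001 0.001 0.02 0 0 0 0.02; 0 0 0.015 0 0 0 0.02; 0 0 0.002 0 0 0 0.02"
}}

```text
time: 2.95
eef_pos: [0.4339, -0.2818, 0.1859]
orientation: [[0.16, 0.987, 0.012], [0.987, -0.16, -0.009], [-0.007, 0.013, -1.0]]
ft_force: [-0.3, -0.3, -0.4]
opening: 0.232
```

```bash
python3 plan.py 0.02 -9.3 0.045 .428,-.2765,.175
python3 - <<'E'
from h import *
crop(snap("side","3"),270,180,130,110,6,"d1.png")
E
```

```text
t 2.95 p [ 0.4339 -0.2818  0.1859] F [-0.3136 -0.2627 -0.4333] open 0.23176914895481784 roterr [0.7442 0.4118 0.1094]
0.004 -0.007 0.011 0.7 0.4 0.1 0.02
```

View pics/d1.png

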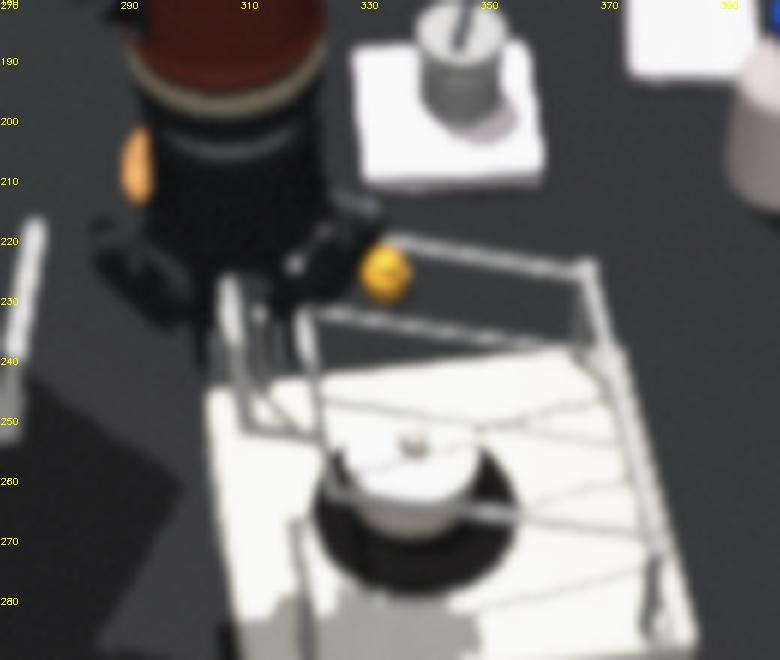

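Request:
{"api": "arm_command", "payload": {
  "commands": "0.004 -0.006 0.003 0.7 0.4 0 0.02; 0 0 0.002 0 0 0 0.02; 0 0 0 0 0 0 0.02"
}}

```text
time: 3.3
eef_pos: [0.4299, -0.2782, 0.1848]
orientation: [[0.16, 0.987, 0.004], [0.987, -0.16, -0.004], [-0.003, 0.005, -1.0]]
ft_force: [0.5, 0.4, -0.0]
opening: 0.234
```

```bash
python3 plan.py 0.02 -9.3 0.045 .428,-.2765,.175; python3 -c "
from station import telemetry
print(telemetry.read_state()['q'])"
```

```text
t 3.3 p [ 0.4299 -0.2782  0.1848] F [ 0.5127  0.4111 -0.046 ] open 0.23396242773725734 roterr [0.2689 0.1604 0.1136]
0.001 -0.002 0.010 0.3 0.2 0.1 0.02
[-4.10934833e+01  1.68321334e+01 -1.58269933e+01  5.70278327e+01
  5.62025993e-03  5.80929591e+01]
```

Request:
{"api": "arm_command", "payload": {
  "commands": "0.001 -0.002 0.008 0.3 0.2 0 0.02; 0 0 0.005 0 0 0 0.02; 0 0 0.001 0 0 0 0.02"
}}

```text
time: 3.6
eef_pos: [0.4285, -0.2773, 0.1707]
orientation: [[0.16, 0.987, 0.001], [0.987, -0.16, -0.0], [0.0, 0.001, -1.0]]
ft_force: [-0.8, 1.5, 0.1]
opening: 0.236
```

Request:
{"api": "arm_command", "payload": {
  "commands": "0 0 0 0 0 0 0; 0 0 0 0 0 0 0; 0 0 0 0 0 0 0; 0 0 0 0 0 0 0"
}}

```text
time: 4.0
eef_pos: [0.4296, -0.2773, 0.1704]
orientation: [[0.16, 0.987, 0.002], [0.987, -0.16, 0.0], [0.001, 0.002, -1.0]]
ft_force: [1.0, -0.4, -1.0]
opening: 0.1
```

Run:
```python
from h import *
print(telemetry.read_state()["opening"]*85.4)
crop(snap("side","4"),270,180,130,110,6,"d1.png")
```

```text
8.518705958405773
```

View pics/d1.png

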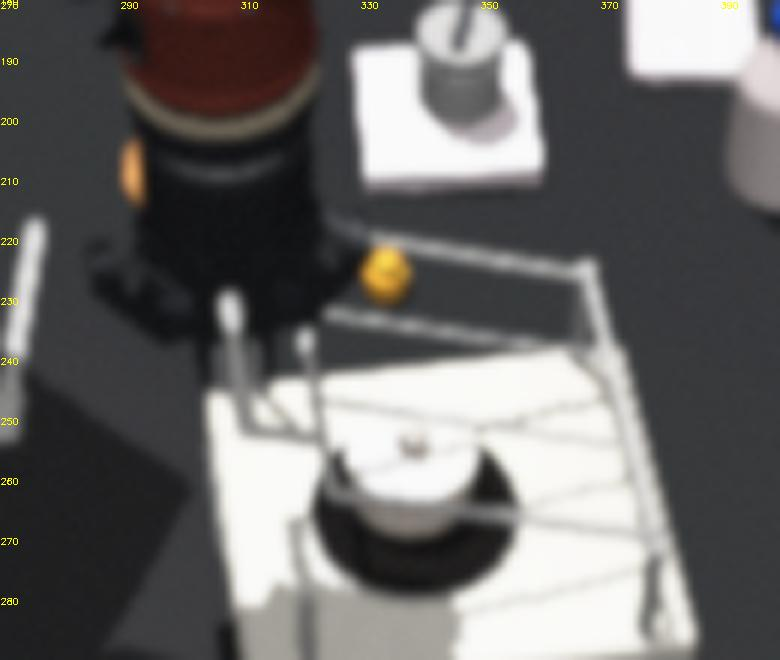

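```bash
cat > arc.py <<'E'
import sys,numpy as np,subprocess
# args: theta list -> TCP waypoints, hinge fixed
hx,hy,hz=.6117,-.3067,.118;yaw=np.radians(-9.3);off=float(sys.argv[1]);w=[]
for t in sys.argv[2:]:
    t=float(t);r=.202*np.cos(t);w.append("%.4f,%.4f,%.4f"%(hx-r*np.cos(yaw),hy-r*np.sin(yaw),hz+.202*np.sin(t)+off))
print(w)
print(subprocess.run(["python3","plan.py","0","-9.3","0.06"]+w,capture_output=True,text=True).stdout)
E
python3 arc.py -.026 .4 .5 .62 .74 .86 .98 1.1 1.22 1.34 1.46 1.58 1.7
```

```text
['0.4281,-0.2766,0.1707', '0.4368,-0.2781,0.1888', '0.4495,-0.2801,0.2094', '0.4645,-0.2826,0.2282', '0.4816,-0.2854,0.2451', '0.5007,-0.2885,0.2598', '0.5213,-0.2919,0.2720', '0.5432,-0.2955,0.2817', '0.5661,-0.2992,0.2886', '0.5897,-0.3031,0.2928', '0.6135,-0.3070,0.2940', '0.6374,-0.3109,0.2923']
t 4.05 p [ 0.4296 -0.2774  0.1704] F [ 0.9541 -0.6497 -1.4585] open 0.09746690266658198 roterr [ 0.1395 -0.0349  0.1135]
0.001 -0.002 0 0.1 0 0.1 0; 0 0.009 -0.018 0.0 0 0.0 0; 0.000 0.013 -0.021 0.0 0.0 0.0 0; 0 0.015 -0.019 0.0 0.0 0.0 0; 0.000 0.017 -0.017 0.0 0.0 0.0 0
0.000 0.019 -0.015 0.0 0.0 0.0 0; 0 0.021 -0.012 0.0 0.0 0.0 0; 0 0.022 -0.010 0.0 0.0 0.0 0; 0.000 0.023 -0.007 0.0 0.0 0.0 0; 0 0.024 -0.004 0.0 0.0 0.0 0
0 0.024 -0.001 0.0 0.0 0.0 0; 0.000 0.024 0.002 0.0 0.0 0.0 0
```

Request:
{"api": "arm_command", "payload": {
  "commands": "0 0.008 -0.017 0 0 0 0; 0 0.013 -0.021 0 0 0 0; 0 0.015 -0.019 0 0 0 0"
}}

```text
time: 4.35
eef_pos: [0.4623, -0.283, 0.2256]
orientation: [[0.162, 0.987, -0.005], [0.987, -0.162, 0.002], [0.001, -0.005, -1.0]]
ft_force: [5.6, -4.4, -10.5]
opening: 0.097
```

```bash
python3 arc.py -.026 .74 .86 .98 1.1 1.22 1.34 1.46 1.58 1.7;  python3 - <<'E'
from h import *
crop(snap("side","5"),270,160,130,130,5,"d1.png")
E
```

```text
['0.4645,-0.2826,0.2282', '0.4816,-0.2854,0.2451', '0.5007,-0.2885,0.2598', '0.5213,-0.2919,0.2720', '0.5432,-0.2955,0.2817', '0.5661,-0.2992,0.2886', '0.5897,-0.3031,0.2928', '0.6135,-0.3070,0.2940', '0.6374,-0.3109,0.2923']
t 4.35 p [ 0.4623 -0.283   0.2256] F [  5.5758  -4.3971 -10.4992] open 0.09733605102541021 roterr [-0.2872 -0.0733 -0.0076]
0.001 0.002 -0.003 -0.3 -0.1 0 0; 0.000 0.017 -0.017 0.0 0 0 0; 0.000 0.019 -0.015 0.0 0.0 0 0; 0 0.021 -0.012 0.0 0.0 0 0; 0 0.022 -0.010 0.0 0.0 0 0
0.000 0.023 -0.007 0.0 0.0 0 0; 0 0.024 -0.004 0.0 0.0 0 0; 0 0.024 -0.001 0.0 0.0 0 0; 0.000 0.024 0.002 0.0 0.0 0 0
```

View pics/d1.png

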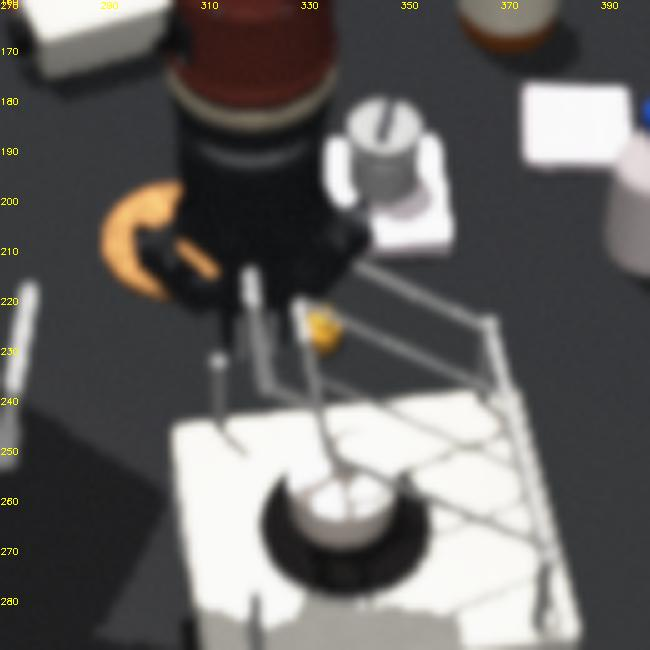

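Guard is rising with the gripper (handle at (320,225)). Continue.

Request:
{"api": "arm_command", "payload": {
  "commands": "0 0.017 -0.018 -0.3 0 0 0; 0 0.019 -0.015 0 0 0 0; 0 0.021 -0.012 0 0 0 0"
}}

```text
time: 4.7
eef_pos: [0.5182, -0.2927, 0.2726]
orientation: [[0.163, 0.987, -0.004], [0.987, -0.163, 0.001], [0.0, -0.004, -1.0]]
ft_force: [-7.1, -2.4, 0.3]
opening: 0.096
```

```bash
python3 arc.py -.026 1.1 1.22 1.34 1.46 1.58 1.7
```

```text
['0.5213,-0.2919,0.2720', '0.5432,-0.2955,0.2817', '0.5661,-0.2992,0.2886', '0.5897,-0.3031,0.2928', '0.6135,-0.3070,0.2940', '0.6374,-0.3109,0.2923']
t 4.7 p [ 0.5182 -0.2927  0.2726] F [-7.096  -2.4188  0.3202] open 0.09599788938408016 roterr [-0.2104 -0.0061 -0.0767]
0.001 0.003 0.001 -0.2 0 -0.1 0; 0 0.022 -0.010 0 0 0.0 0; 0.000 0.023 -0.007 0 0 0.0 0; 0 0.024 -0.004 0.0 0.0 0.0 0; 0 0.024 -0.001 0.0 0.0 0.0 0
0.000 0.024 0.002 0.0 0.0 0.0 0
```

Request:
{"api": "arm_command", "payload": {
  "commands": "0.001 0.024 -0.009 -0.2 0 0 0; 0 0.023 -0.007 0 0 0 0; 0 0.024 -0.004 0 0 0 0"
}}

```text
time: 5.0
eef_pos: [0.5866, -0.3045, 0.2957]
orientation: [[0.165, 0.986, -0.005], [0.986, -0.165, -0.003], [-0.004, -0.005, -1.0]]
ft_force: [-6.2, 0.1, 20.7]
opening: 0.093
```

```bash
python3 arc.py -.026 1.46 1.58 1.7 1.76;python3 - <<'E'
from h import *
crop(snap("side","6"),270,130,130,150,4,"d1.png")
E
```

```text
['0.5897,-0.3031,0.2928', '0.6135,-0.3070,0.2940', '0.6374,-0.3109,0.2923', '0.6492,-0.3128,0.2904']
t 5.0 p [ 0.5866 -0.3045  0.2957] F [-6.2143  0.1221 20.7211] open 0.09339776505619184 roterr [-0.2639  0.2227 -0.1861]
0.002 0.003 0.003 -0.3 0.2 -0.2 0; 0 0.024 -0.001 0.0 0 0.0 0; 0.000 0.024 0.002 0.0 0.0 0.0 0; 0.000 0.012 0.002 0.0 0.0 0.0 0
```

View pics/d1.png

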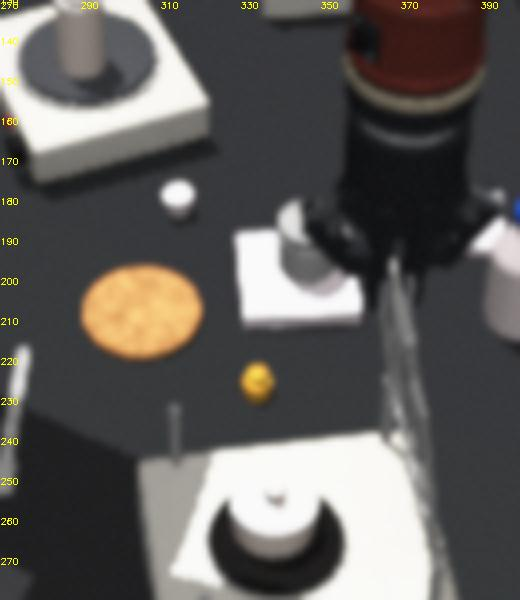

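Request:
{"api": "arm_command", "payload": {
  "commands": "0.001 0.022 -0.003 -0.2 0.2 0 0; 0 0.022 -0.001 0 0 0 0; 0 0.014 0 0 0 0 0"
}}

```text
time: 5.35
eef_pos: [0.6444, -0.3145, 0.2963]
orientation: [[0.166, 0.986, -0.009], [0.986, -0.166, -0.0], [-0.002, -0.009, -1.0]]
ft_force: [-3.5, 0.4, -4.4]
opening: 0.092
```

```bash
python3 arc.py -.026 1.7 1.76;python3 - <<'E'
from h import *
crop(snap("side","7"),270,130,130,150,4,"d1.png")
E
```

```text
['0.6374,-0.3109,0.2923', '0.6492,-0.3128,0.2904']
t 5.35 p [ 0.6444 -0.3145  0.2963] F [-3.4681  0.3818 -4.3998] open 0.09235367325709701 roterr [-0.5205  0.0997 -0.238 ]
0.002 -0.008 0.004 -0.5 0.1 -0.2 0; 0.000 0.012 0.002 0 0.0 0.0 0
```

View pics/d1.png

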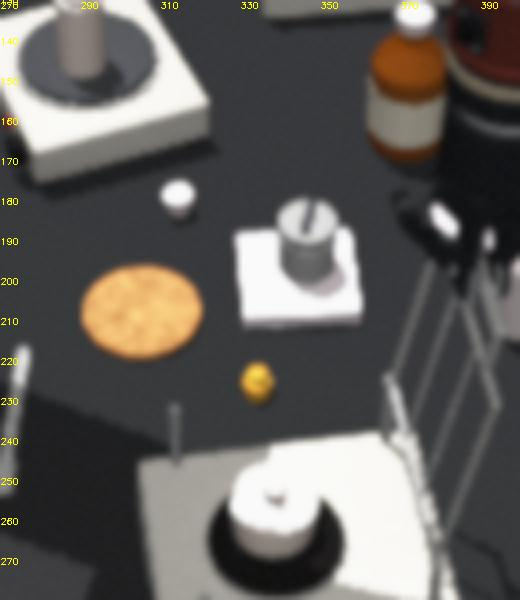

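Request:
{"api": "arm_command", "payload": {
  "commands": "0 0 0 0 0 0 0.02; 0 0 0 0 0 0 0.02; 0 0 -0.03 0 0 0 0.02; 0 0 -0.03 0 0 0 0.02; 0 0 0 0 0 0 0.02"
}}

```text
time: 5.9
eef_pos: [0.6439, -0.3139, 0.3565]
orientation: [[0.165, 0.986, -0.01], [0.986, -0.165, 0.002], [-0.0, -0.01, -1.0]]
ft_force: [-0.2, -0.0, -1.2]
opening: 0.234
```

Run:
```python
from h import *
crop(snap("side","8"),270,130,130,150,4,"d1.png")
crop(snap("top","8"),340,130,130,130,4,"d2.png")
```

```text
(no output)
```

View pics/d1.png

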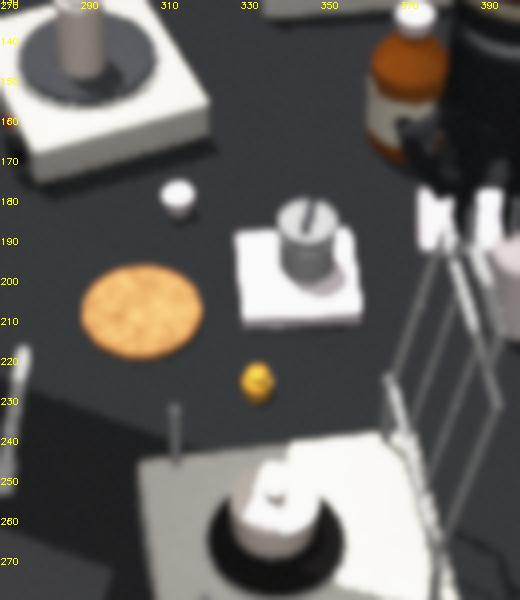

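View pics/d2.png

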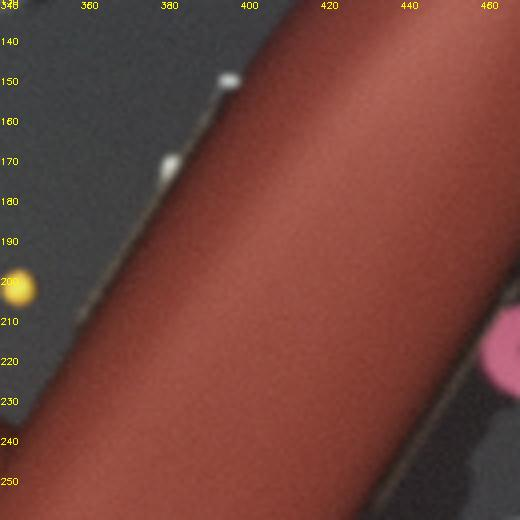

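```bash
python3 plan.py 0.085 -9.3 0.045 .48,-.16,.35 .38,0.1,.33
```

```text
t 6.0 p [ 0.6436 -0.3137  0.353 ] F [ 0.0903  0.7352 -0.6185] open 0.23568257931139983 roterr [-0.8106 -0.0836 -0.1956]
0.025 -0.037 0.001 -0.8 -0.1 -0.2 0.085; 0.025 -0.037 0.001 0 0.0 0.0 0.085; 0.025 -0.037 0.001 0 0 0.0 0.085; 0.025 -0.037 0.001 0.0 0.0 0.0 0.085; 0.025 -0.037 0.001 0.0 0.0 0.0 0.085
0.034 -0.020 0.003 0.0 0.0 0.0 0.085; 0.034 -0.020 0.003 0.0 0.0 0.0 0.085; 0.034 -0.020 0.003 0.0 0.0 0.0 0.085; 0.034 -0.020 0.003 0.0 0.0 0.0 0.085; 0.034 -0.020 0.003 0.0 0.0 0.0 0.085
0.034 -0.020 0.003 0.0 0.0 0.0 0.085; 0.034 -0.020 0.003 0.0 0.0 0.0 0.085
```

Request:
{"api": "arm_command", "payload": {
  "commands": "0.025 -0.037 0.001 -0.8 0 0 0.02; 0.025 -0.037 0.001 0 0 0 0.085; 0.025 -0.037 0.001 0 0 0 0.085; 0.025 -0.037 0.001 0 0 0 0.085; 0.025 -0.037 0.001 0 0 0 0.085"
}}

```text
time: 6.5
eef_pos: [0.4903, -0.1704, 0.3381]
orientation: [[0.168, 0.986, -0.012], [0.986, -0.168, 0.007], [0.005, -0.014, -1.0]]
ft_force: [0.8, -0.5, 1.2]
opening: 0.897
```

Request:
{"api": "arm_command", "payload": {
  "commands": "0.034 -0.02 0.003 0 0 0 0.085; 0.034 -0.02 0.003 0 0 0 0.085; 0.034 -0.02 0.003 0 0 0 0.085; 0.034 -0.02 0.003 0 0 0 0.085; 0.034 -0.02 0.003 0 0 0 0.085"
}}

```text
time: 7.0
eef_pos: [0.4074, 0.0217, 0.3195]
orientation: [[0.173, 0.985, -0.016], [0.985, -0.172, 0.009], [0.006, -0.017, -1.0]]
ft_force: [0.4, -0.2, -0.4]
opening: 0.996
```

Run:
```python
from h import *
crop(snap("side","9"),250,100,150,190,3,"d1.png")
crop(snap("top","9"),260,130,200,130,4,"d2.png")
```

```text
(no output)
```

View pics/d1.png

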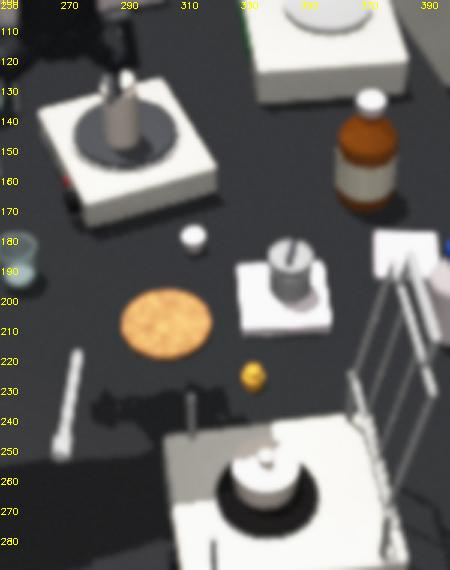

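View pics/d2.png

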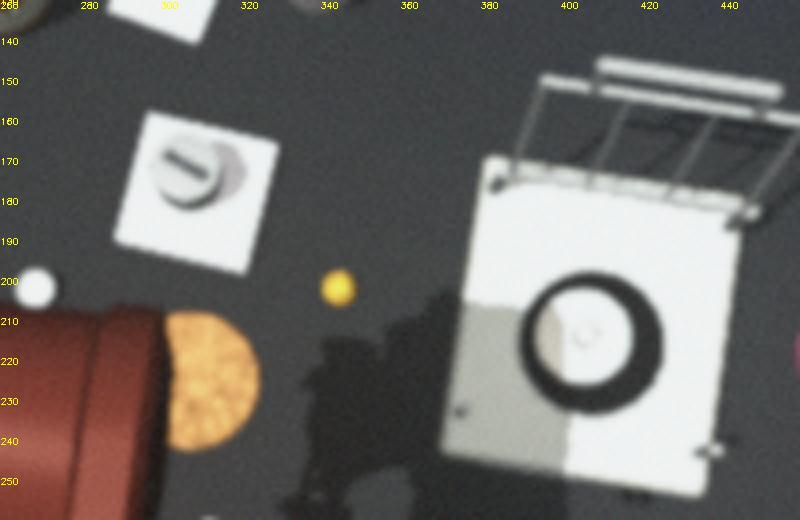

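Run:
```python
from h import *
np.set_printoptions(precision=4,suppress=True)
print("dish knob",tri((338.7,251),(406.2,213.9)), "lid@.087",plane("top",(406,213.4),.087))
print("mill top",tri((346.8,184.3),(306.6,172.6)),plane("top",(306.6,172.6),.071))
print("tall top",tri((289.3,126.0),(206.8,212.8)),plane("top",(206.8,212.8),.157))
t=cv2.imread("pics/top_9.png").astype(int);s=cv2.imread("pics/side_9.png").astype(int)
for n,im,box,thr,z in(("top",t,(386,193,430,237),200,.053),("side",s,(320,240,360,284),200,.053)):
    x0,y0,x1,y1=box;m=(im.sum(2)<thr).astype(np.uint8);mm=m*0;mm[y0:y1,x0:x1]=m[y0:y1,x0:x1]
    c=max(cv2.findContours(mm,0,1)[0],key=cv2.contourArea)
    P=np.array([plane(n,p,z)[:2] for p in c[:,0]],np.float32);print(n,"platform",cv2.minEnclosingCircle(P),cv2.fitEllipse(cv2.convexHull(P)))
# hue: mill top circle bright edges
# cooling corners check
m=(t.sum(2)>450).astype(np.uint8);mm=m*0;mm[150:205,280:335]=m[150:205,280:335]
c=max(cv2.findContours(mm,0,1)[0],key=cv2.contourArea);print("cool",cv2.minAreaRect(np.array([plane("top",p,.016)[:2] for p in c[:,0]],np.float32)))
# corners side by eye
for n,cs in(("side",[(329.5,188),(357,187.5),(360,209),(331.5,211)]),):
    print("cool side",np.mean([plane(n,p,.016) for p in cs],0))
# heights by two views: cooling corner, platform centre, cork centre, hot centre
print("cork",tri((305,207.5),(307.1,224.8)));
```

```text
dish knob (array([ 0.5148, -0.2824,  0.1014]), np.float64(0.0020123071288108106)) lid@.087 [ 0.5166 -0.2837  0.087 ]
mill top (array([ 0.638 , -0.0055,  0.0746]), np.float64(0.003056247968844019)) [ 0.6371 -0.0051  0.071 ]
tall top (array([0.5136, 0.256 , 0.1578]), np.float64(0.0007687976039237784)) [0.5141 0.2561 0.157 ]
top platform ((0.5139528512954712, -0.2922825217247009), 0.04818905144929886) ((0.514036238193512, -0.292015016078949), (0.09308964759111404, 0.09585238248109818), 36.27902603149414)
side platform ((0.5112175941467285, -0.295166015625), 0.04915552958846092) ((0.5110130310058594, -0.29588523507118225), (0.09322767704725266, 0.09749174118041992), 56.37847137451172)
cool ((0.6321061253547668, -0.008234396576881409), (0.10219669342041016, 0.10210120677947998), 75.5338363647461)
cool side [ 0.6297 -0.0143  0.016 ]
cork (array([ 0.4917, -0.0031,  0.0061]), np.float64(0.0014239725533469639))
```

```bash
python3 plan.py 0.085 -9.3 0.045 .55,-.005,.22 .6375,-.005,.14
```

```text
t 7.1 p [0.4061 0.0237 0.3197] F [ 0.204  -0.1965 -0.1986] open 0.9958670683904643 roterr [-1.0542 -0.4005 -0.3818]
-0.001 0.037 0.024 -1.1 -0.4 -0.4 0.085; -0.001 0.037 0.025 0 0 0 0.085; -0.001 0.037 0.025 0.0 0 0.0 0.085; -0.001 0.037 0.025 0.0 0.0 0.0 0.085; 0.005 0.029 0.027 0.0 0.0 0.0 0.085
0.005 0.029 0.027 0.0 0.0 0.0 0.085; 0.005 0.029 0.027 0.0 0.0 0.0 0.085
```

Request:
{"api": "arm_command", "payload": {
  "commands": "-0.001 0.037 0.024 -1 -0.4 -0.4 0.085; -0.001 0.037 0.025 0 0 0 0.085; -0.001 0.037 0.025 0 0 0 0.085; -0.001 0.037 0.025 0 0 0 0.085; 0.005 0.029 0.027 0 0 0 0.085"
}}

```text
time: 7.6
eef_pos: [0.5812, -0.0039, 0.1899]
orientation: [[0.157, 0.988, 0.007], [0.988, -0.157, -0.002], [-0.001, 0.007, -1.0]]
ft_force: [0.6, -0.9, 0.9]
opening: 0.994
```

Request:
{"api": "arm_command", "payload": {
  "commands": "0.005 0.029 0.02 0 0 0 0.085; 0.005 0.029 0.02 0 0 0 0.085; 0 0 0 0 0 0 0.085"
}}

```text
time: 7.9
eef_pos: [0.6397, -0.0051, 0.14]
orientation: [[0.159, 0.987, -0.001], [0.987, -0.159, -0.001], [-0.001, -0.001, -1.0]]
ft_force: [-0.4, -1.1, -0.4]
opening: 0.995
```

```bash
python3 plan.py 0.085 -9.3 0.03  .6375,-.005,.11 .6375,-.005,.026
```

```text
t 7.9 p [ 0.6397 -0.0051  0.14  ] F [-0.4484 -1.0999 -0.4157] open 0.9949403128530447 roterr [-0.0753  0.0691  0.1538]
0 -0.001 0.015 -0.1 0.1 0.2 0.085; 0 -0.001 0.015 0 0.0 0 0.085; 0 0 0.028 0.0 0 0.0 0.085; 0 0 0.028 0.0 0 0.0 0.085; 0 0 0.028 0.0 0.0 0.0 0.085
```

Request:
{"api": "arm_command", "payload": {
  "commands": "0 -0.002 0.02 0 0 0 0.085; 0 0 0.02 0 0 0 0.085; 0 0 0.02 0 0 0 0.085; 0 0 0 0 0 0 0.085"
}}

```text
time: 8.3
eef_pos: [0.6328, -0.0065, 0.0759]
orientation: [[0.16, 0.987, -0.005], [0.987, -0.16, -0.001], [-0.002, -0.005, -1.0]]
ft_force: [0.5, -0.2, -0.6]
opening: 0.992
```

```bash
python3 plan.py 0.085 -9.3 0.03  .6375,-.005,.026
python3 - <<'E'
from h import *
a=snap("side","10");b=snap("top","10")
crop(a,310,140,80,90,6,"d1.png")
E
```

```text
t 8.3 p [ 0.6328 -0.0065  0.0759] F [ 0.5431 -0.2114 -0.5968] open 0.9922578100704021 roterr [-0.3001  0.1022  0.0965]
0.001 0.002 0.025 -0.3 0.1 0.1 0.085; 0.001 0.002 0.025 0 0.0 0.0 0.085
```

View pics/d1.png

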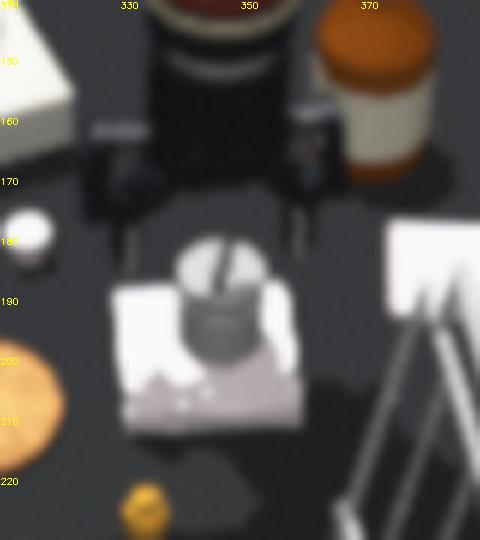

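Request:
{"api": "arm_command", "payload": {
  "commands": "0.001 0.004 0.02 -0.3 0.1 0 0.085; 0 0 0.02 0 0 0 0.085; 0 0 0.01 0 0 0 0.085; 0 0 0 0 0 0 0.085"
}}

```text
time: 8.8
eef_pos: [0.6426, -0.0075, 0.0345]
orientation: [[0.16, 0.987, 0.014], [0.987, -0.16, -0.002], [0.0, 0.014, -1.0]]
ft_force: [-1.1, -0.2, 0.0]
opening: 0.995
```

Request:
{"api": "arm_command", "payload": {
  "commands": "0.003 -0.005 0.006 0.8 0 0 0.085; 0 0 0.002 0 0 0 0.085; 0 0 0 0 0 0 0.085"
}}

```text
time: 9.1
eef_pos: [0.6394, -0.0036, 0.0288]
orientation: [[0.16, 0.987, 0.003], [0.987, -0.16, 0.0], [0.001, 0.003, -1.0]]
ft_force: [1.3, -0.3, 0.9]
opening: 0.997
```

```bash
python3 plan.py 0.085 -9.3 0.03  .6375,-.005,.026
```

```text
t 9.1 p [ 0.6394 -0.0036  0.0288] F [ 1.2968 -0.3066  0.9462] open 0.9970573632119337 roterr [ 0.156  -0.0364  0.0829]
-0.002 -0.002 0.003 0.2 0 0.1 0.085
```

Close on the mill jar.

Request:
{"api": "arm_command", "payload": {
  "commands": "-0.001 -0.002 0.003 0.2 0 0 0.085; 0 0 0 0 0 0 0.03; 0 0 0 0 0 0 0.03; 0 0 0 0 0 0 0.03; 0 0 0 0 0 0 0.03"
}}

```text
time: 9.6
eef_pos: [0.6384, -0.0044, 0.0272]
orientation: [[0.16, 0.987, 0.002], [0.987, -0.16, 0.0], [0.001, 0.002, -1.0]]
ft_force: [-0.7, -0.5, -2.8]
opening: 0.571
```

Request:
{"api": "arm_command", "payload": {
  "commands": "0 0 0 0 0 0 0.03; 0 0 0 0 0 0 0.03; 0 0 -0.01 0 0 0 0.03; 0 0 -0.03 0 0 0 0.03; 0 0 0 0 0 0 0.03"
}}

```text
time: 10.1
eef_pos: [0.6366, -0.0043, 0.0677]
orientation: [[0.16, 0.987, -0.002], [0.987, -0.16, 0.001], [0.001, -0.002, -1.0]]
ft_force: [0.7, -0.8, -3.2]
opening: 0.572
```

```bash
python3 plan.py 0.03 -9.3 0.04  .6375,-.005,.11 .492,-.004,.11
python3 - <<'E'
from h import *
a=snap("side","11");
crop(a,310,140,80,90,6,"d1.png")
E
```

```text
t 10.1 p [ 0.6366 -0.0043  0.0677] F [ 0.7459 -0.7649 -3.2151] open 0.5720525352410423 roterr [-0.1372 -0.031   0.0874]
0 0.000 -0.021 -0.1 0 0.1 0.03; 0 0.001 -0.021 0.0 0 0.0 0.03; -0.006 -0.036 0 0.0 0 0.0 0.03; -0.006 -0.036 0 0.0 0.0 0.0 0.03; -0.006 -0.036 0 0.0 0.0 0.0 0.03
-0.006 -0.036 0 0.0 0.0 0.0 0.03
```

View pics/d1.png

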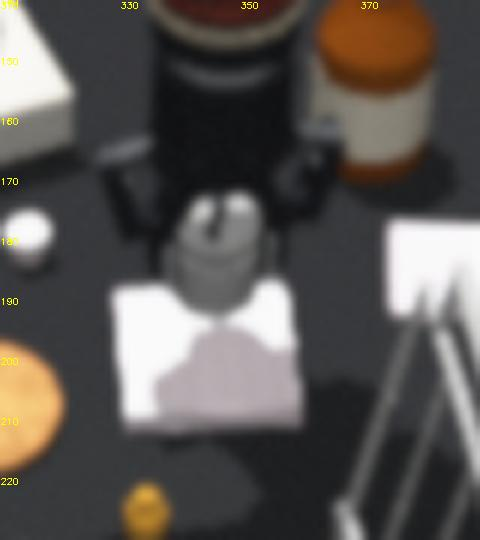

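Request:
{"api": "arm_command", "payload": {
  "commands": "0 0 -0.021 -0.1 0 0 0.03; -0.006 -0.025 -0.015 0 0 0 0.03; -0.006 -0.036 0 0 0 0 0.03; -0.006 -0.036 0 0 0 0 0.03; -0.006 -0.032 0 0 0 0 0.03"
}}

```text
time: 10.65
eef_pos: [0.5004, -0.0071, 0.0982]
orientation: [[0.16, 0.987, -0.007], [0.987, -0.16, 0.001], [0.0, -0.008, -1.0]]
ft_force: [-1.0, -0.4, -2.8]
opening: 0.569
```

Request:
{"api": "arm_command", "payload": {
  "commands": "0 0 0 0 0 0 0.03; 0 0 0 0 0 0 0.03"
}}

```text
time: 10.85
eef_pos: [0.494, -0.0065, 0.0966]
orientation: [[0.16, 0.987, -0.014], [0.987, -0.16, 0.002], [0.0, -0.014, -1.0]]
ft_force: [0.4, 0.4, -3.9]
opening: 0.568
```

```bash
python3 plan.py 0.03 -9.3 0.03  .492,-.004,.06 .492,-.004,.024
```

```text
t 10.85 p [ 0.494  -0.0065  0.0966] F [ 0.4307  0.4016 -3.893 ] open 0.5680812281504117 roterr [-0.8203 -0.0027  0.0869]
0.001 -0.001 0.018 -0.8 0 0.1 0.03; 0.001 -0.001 0.018 0.0 0 0.0 0.03; 0.000 0.000 0.018 0.0 0.0 0.0 0.03; 0.000 0.000 0.018 0.0 0.0 0.0 0.03
```

Request:
{"api": "arm_command", "payload": {
  "commands": "0.001 -0.001 0.018 -0.8 0 0 0.03; 0.001 0 0.02 0 0 0 0.03; 0 0 0.018 0 0 0 0.03; 0 0 0 0 0 0 0.03"
}}

```text
time: 11.25
eef_pos: [0.4958, -0.0044, 0.038]
orientation: [[0.16, 0.987, 0.002], [0.987, -0.16, -0.0], [0.0, 0.002, -1.0]]
ft_force: [0.4, -0.2, -3.7]
opening: 0.571
```

```bash
python3 plan.py 0.03 -9.3 0.03  .492,-.004,.024
```

```text
t 11.25 p [ 0.4958 -0.0044  0.038 ] F [ 0.3564 -0.2146 -3.74  ] open 0.5706433379698967 roterr [ 0.0986 -0.0039  0.0834]
0 -0.004 0.014 0.1 0 0.1 0.03
```

Request:
{"api": "arm_command", "payload": {
  "commands": "0 -0.004 0.01 0.1 0 0 0.03; 0 0 0.004 0 0 0 0.03; 0 0 0 0 0 0 0.03"
}}

```text
time: 11.55
eef_pos: [0.4932, -0.0038, 0.0235]
orientation: [[0.16, 0.987, 0.001], [0.987, -0.16, 0.0], [0.0, 0.001, -1.0]]
ft_force: [-0.2, 0.7, -2.5]
opening: 0.571
```

Request:
{"api": "arm_command", "payload": {
  "commands": "0 0 0.002 0 0 0 0.03; 0 0 0 0 0 0 0.03"
}}

```text
time: 11.75
eef_pos: [0.4939, -0.0039, 0.022]
orientation: [[0.16, 0.987, 0.002], [0.987, -0.16, -0.0], [0.0, 0.002, -1.0]]
ft_force: [-0.2, -0.3, -2.8]
opening: 0.569
```

Request:
{"api": "arm_command", "payload": {
  "commands": "0 0 0.002 0 0 0 0.03; 0 0 0 0 0 0 0.03"
}}

```text
time: 11.95
eef_pos: [0.4948, -0.0041, 0.0215]
orientation: [[0.16, 0.987, 0.004], [0.987, -0.16, -0.0], [0.0, 0.004, -1.0]]
ft_force: [0.8, -0.5, -2.6]
opening: 0.573
```

Request:
{"api": "arm_command", "payload": {
  "commands": "0 -0.001 0.003 0.2 0 0 0.03; 0 0 0 0 0 0 0.03"
}}

```text
time: 12.15
eef_pos: [0.4957, -0.0042, 0.0219]
orientation: [[0.16, 0.987, 0.005], [0.987, -0.16, -0.001], [0.0, 0.005, -1.0]]
ft_force: [0.2, -0.3, -3.4]
opening: 0.571
```

Request:
{"api": "arm_command", "payload": {
  "commands": "0 -0.003 0.004 0.3 0 0 0.03; 0 -0.001 0.003 0.2 0 0 0.03"
}}

```text
time: 12.35
eef_pos: [0.4959, -0.0043, 0.0209]
orientation: [[0.16, 0.987, 0.005], [0.987, -0.16, -0.001], [-0.0, 0.005, -1.0]]
ft_force: [-17.4, 1.5, 58.6]
opening: 0.574
```

Request:
{"api": "arm_command", "payload": {
  "commands": "0 0 0 0 0 0 0.03; 0 0 0 0 0 0 0.085; 0 0 0 0 0 0 0.085; 0 0 0 0 0 0 0.085; 0 0 0 0 0 0 0.085"
}}

```text
time: 12.85
eef_pos: [0.4972, -0.0045, 0.022]
orientation: [[0.16, 0.987, 0.008], [0.987, -0.16, -0.001], [-0.0, 0.008, -1.0]]
ft_force: [0.2, -0.3, -0.7]
opening: 0.994
```

```bash
python3 plan.py 0.085 -9.3 0.03  .492,-.004,.11
python3 - <<'E'
from h import *
a=snap("side","12");
crop(a,270,150,80,80,6,"d1.png")
E
```

```text
t 12.85 p [ 0.4972 -0.0045  0.022 ] F [ 0.2432 -0.2503 -0.738 ] open 0.9944814779289236 roterr [0.4587 0.0021 0.1072]
0 -0.001 -0.029 0.5 0.0 0.1 0.085; 0 -0.002 -0.029 0 0.0 0 0.085; 0 -0.002 -0.029 0 0.0 0.0 0.085
```

View pics/d1.png

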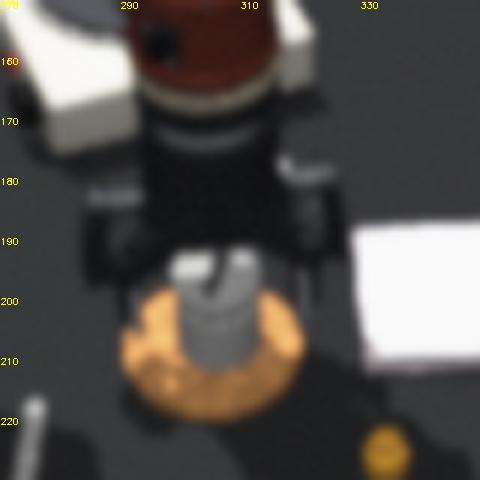

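Mill jar stands on the cork (base about (305,207)). Now go up and to the tall jar.

Request:
{"api": "arm_command", "payload": {
  "commands": "0 -0.002 -0.029 0.4 0 0 0.085; 0 -0.002 -0.035 0 0 0 0.085; 0 0 -0.045 0 0 0 0.085; 0 0 -0.045 0 0 0 0.085; 0 0 -0.045 0 0 0 0.085"
}}

```text
time: 13.4
eef_pos: [0.4878, -0.0031, 0.2206]
orientation: [[0.16, 0.987, -0.014], [0.987, -0.16, 0.002], [-0.0, -0.015, -1.0]]
ft_force: [1.1, -1.0, -0.8]
opening: 0.996
```

```bash
python3 plan.py 0.085 -9.3 0.045  .5136,.2556,.23
```

```text
t 13.4 p [ 0.4878 -0.0031  0.2206] F [ 1.0706 -1.0284 -0.7861] open 0.9962107642328095 roterr [-0.8326  0.0072  0.0903]
0.043 -0.003 -0.002 -0.8 0.0 0.1 0.085; 0.043 -0.003 -0.002 0 0.0 0.0 0.085; 0.043 -0.003 -0.002 0.0 0.0 0.0 0.085; 0.043 -0.003 -0.002 0.0 0.0 0.0 0.085; 0.043 -0.003 -0.002 0.0 0.0 0.0 0.085
0.043 -0.003 -0.002 0.0 0.0 0.0 0.085
```

Request:
{"api": "arm_command", "payload": {
  "commands": "0.043 -0.003 -0.002 -0.8 0 0 0.085; 0.043 -0.003 -0.002 0 0 0 0.085; 0.043 -0.003 -0.002 0 0 0 0.085; 0.043 -0.003 -0.002 0 0 0 0.085; 0.043 -0.003 -0.002 0 0 0 0.085"
}}

```text
time: 13.9
eef_pos: [0.5133, 0.2132, 0.2383]
orientation: [[0.17, 0.985, 0.013], [0.985, -0.17, -0.002], [0.0, 0.014, -1.0]]
ft_force: [1.3, 0.3, 0.2]
opening: 0.992
```

Request:
{"api": "arm_command", "payload": {
  "commands": "0.035 -0.003 -0.002 0 0 0 0.085; 0 0 0 0 0 0 0.085; 0 0 0 0 0 0 0.085"
}}

```text
time: 14.2
eef_pos: [0.5157, 0.255, 0.2392]
orientation: [[0.164, 0.986, 0.013], [0.986, -0.164, -0.001], [0.001, 0.013, -1.0]]
ft_force: [0.0, -0.6, -0.3]
opening: 0.994
```

```bash
python3 plan.py 0.085 -9.3 0.03  .5136,.2556,.17;python3 - <<'E'
from h import *
a=snap("side","13");
crop(a,240,60,110,120,5,"d1.png")
E
```

```text
t 14.2 p [0.5157 0.255  0.2392] F [ 0.0158 -0.6363 -0.3105] open 0.9941767114141393 roterr [ 0.7218 -0.0589 -0.1484]
0.000 -0.001 0.023 0.7 -0.1 -0.1 0.085; 0.000 -0.001 0.023 0 0.0 0.0 0.085; 0.000 -0.001 0.023 0.0 0 0.0 0.085
```

View pics/d1.png

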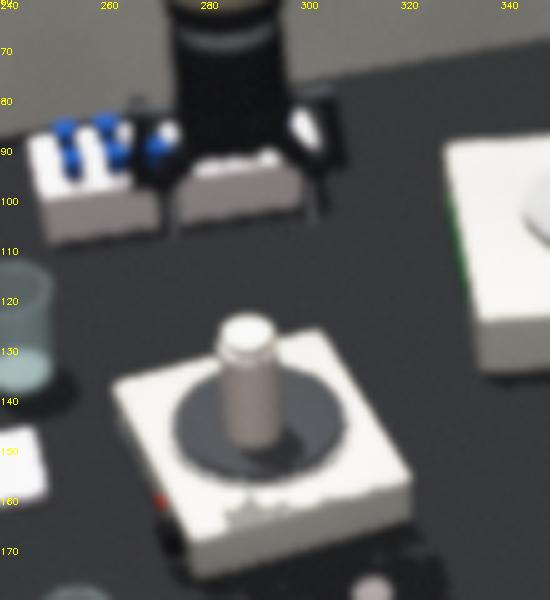

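Request:
{"api": "arm_command", "payload": {
  "commands": "0 -0.001 0.023 0.7 0 0 0.085; 0 -0.001 0.023 0 0 0 0.085; 0 0 0.023 0 0 0 0.085; 0 0 0 0 0 0 0.085"
}}

```text
time: 14.65
eef_pos: [0.5146, 0.2505, 0.1687]
orientation: [[0.17, 0.985, 0.001], [0.985, -0.17, 0.001], [0.001, 0.001, -1.0]]
ft_force: [-0.9, 0.2, 0.4]
opening: 0.992
```

```bash
python3 plan.py 0.085 -9.3 0.03  .5136,.2556,.103;python3 - <<'E'
from h import *
a=snap("side","14");
crop(a,240,60,110,120,5,"d1.png")
E
```

```text
t 14.65 p [0.5146 0.2505 0.1687] F [-0.8755  0.2232  0.4211] open 0.9924113246327328 roterr [ 0.047  -0.0516 -0.4778]
0.002 -0.001 0.022 0.0 -0.1 -0.5 0.085; 0.002 -0.001 0.022 0.0 0 0 0.085; 0.002 -0.001 0.022 0.0 0 0 0.085
```

View pics/d1.png

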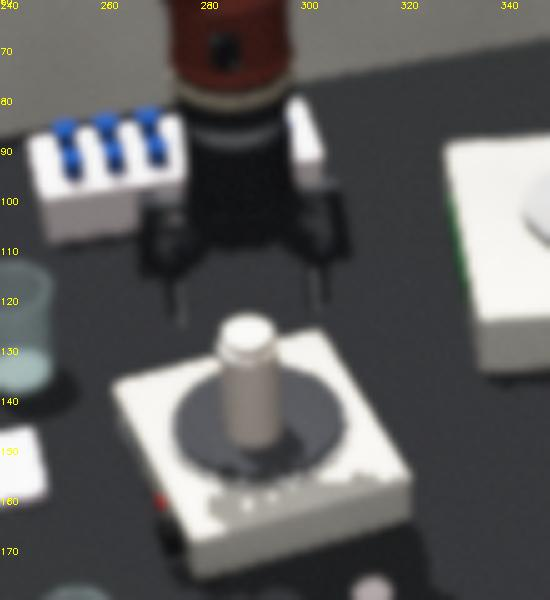

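Request:
{"api": "arm_command", "payload": {
  "commands": "0.004 0 0.022 0 0 -0.4 0.085; 0.001 0 0.022 0 0 0 0.085; 0 0 0.018 0 0 0 0.085; 0 0 0 0 0 0 0.085"
}}

```text
time: 15.1
eef_pos: [0.5208, 0.2541, 0.1131]
orientation: [[0.167, 0.986, 0.011], [0.986, -0.167, 0.004], [0.005, 0.01, -1.0]]
ft_force: [0.7, -0.2, 0.7]
opening: 1.0
```

```bash
python3 plan.py 0.085 -9.3 0.03  .5136,.2556,.103
```

```text
t 15.1 p [0.5208 0.2541 0.1131] F [ 0.7118 -0.191   0.7271] open 0.9997629661211329 roterr [ 0.5773 -0.3067 -0.2947]
0.000 -0.007 0.010 0.6 -0.3 -0.3 0.085
```

Request:
{"api": "arm_command", "payload": {
  "commands": "0 -0.006 0.007 0.6 -0.3 -0.3 0.085; 0 0 0.002 0 0 0 0.085; 0 0 0 0 0 0 0.085"
}}

```text
time: 15.4
eef_pos: [0.5167, 0.255, 0.1074]
orientation: [[0.162, 0.987, 0.003], [0.987, -0.162, 0.001], [0.002, 0.003, -1.0]]
ft_force: [-1.4, 0.0, 0.8]
opening: 0.994
```

```bash
python3 plan.py 0.085 -9.3 0.03  .5136,.2556,.103
```

```text
t 15.4 p [0.5167 0.255  0.1074] F [-1.3797  0.0098  0.8037] open 0.994093191146387 roterr [ 0.1569 -0.1022 -0.0409]
0.000 -0.003 0.004 0.2 -0.1 0 0.085
```

Request:
{"api": "arm_command", "payload": {
  "commands": "0 -0.003 0.006 0.2 -0.1 0 0.085; 0 0 0.001 0 0 0 0.085; 0 0 0 0 0 0 0.06; 0 0 0 0 0 0 0.06"
}}

```text
time: 15.8
eef_pos: [0.5143, 0.256, 0.1014]
orientation: [[0.162, 0.987, 0.001], [0.987, -0.162, 0.001], [0.001, 0.001, -1.0]]
ft_force: [0.0, 0.6, -0.4]
opening: 0.71
```

```bash
python3 plan.py 0.085 -9.3 0.03  .5136,.2556,.103;python3 - <<'E'
from h import *
a=snap("side","15");
crop(a,250,80,80,90,7,"d1.png")
E
```

```text
t 15.8 p [0.5143 0.256  0.1014] F [ 0.022   0.6169 -0.3688] open 0.7098336159645561 roterr [ 0.0605 -0.0583 -0.028 ]
0 -0.001 -0.002 0.1 -0.1 0 0.085
```

View pics/d1.png

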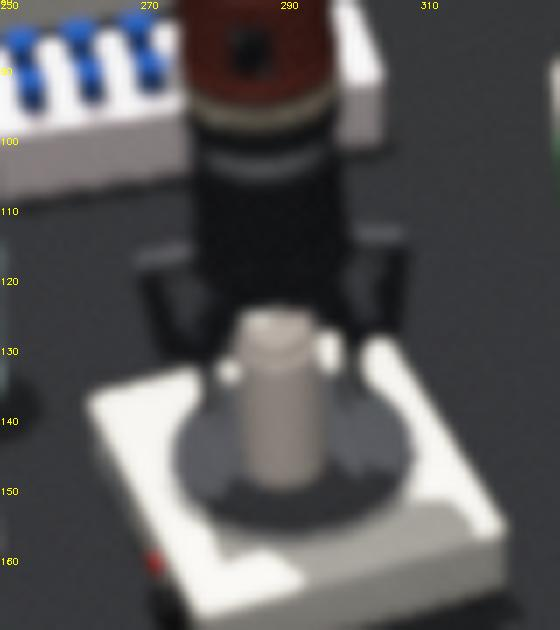

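Request:
{"api": "arm_command", "payload": {
  "commands": "0 0 0 0 0 0 0.03; 0 0 0 0 0 0 0.03; 0 0 0 0 0 0 0.03; 0 0 0 0 0 0 0.03"
}}

```text
time: 16.25
eef_pos: [0.5145, 0.2561, 0.1018]
orientation: [[0.162, 0.987, 0.002], [0.987, -0.162, 0.001], [0.001, 0.001, -1.0]]
ft_force: [0.0, 0.2, 0.0]
opening: 0.504
```

Request:
{"api": "arm_command", "payload": {
  "commands": "0 0 -0.01 0 0 0 0.03; 0 0 -0.03 0 0 0 0.03; 0 0 -0.03 0 0 0 0.03; 0 0 0 0 0 0 0.03"
}}

```text
time: 16.65
eef_pos: [0.5132, 0.2555, 0.1744]
orientation: [[0.162, 0.987, -0.002], [0.987, -0.162, -0.0], [-0.0, -0.002, -1.0]]
ft_force: [-0.4, 0.1, -0.8]
opening: 0.501
```

```bash
python3 plan.py 0.03 -9.3 0.045  .56,.2,.2 .632,-.008,.2;python3 - <<'E'
from h import *
a=snap("side","16");
crop(a,240,60,110,120,5,"d1.png")
E
```

```text
t 16.65 p [0.5132 0.2555 0.1744] F [-0.4349  0.1159 -0.7649] open 0.5005245679120087 roterr [-0.0898  0.0278 -0.0356]
-0.024 0.028 -0.013 -0.1 0.0 0 0.03; -0.024 0.028 -0.013 0 0 0.0 0.03; -0.039 0.021 0.000 0.0 0.0 0.0 0.03; -0.039 0.021 0.000 0.0 0.0 0.0 0.03; -0.039 0.021 0.000 0.0 0.0 0.0 0.03
-0.039 0.021 0.000 0.0 0.0 0.0 0.03; -0.039 0.021 0.000 0.0 0.0 0.0 0.03
```

View pics/d1.png

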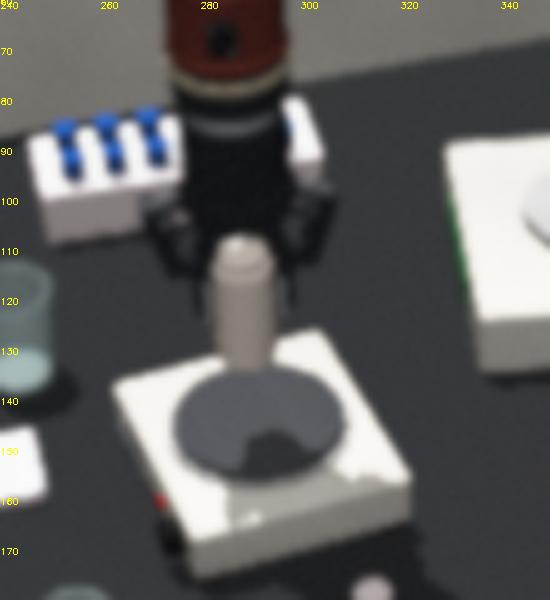

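Request:
{"api": "arm_command", "payload": {
  "commands": "-0.024 0.028 -0.013 0 0 0 0.03; -0.024 0.028 -0.013 0 0 0 0.03; -0.039 0.021 0 0 0 0 0.03; -0.039 0.021 0 0 0 0 0.03; -0.039 0.021 0 0 0 0 0.03"
}}

```text
time: 17.2
eef_pos: [0.6024, 0.0725, 0.195]
orientation: [[0.152, 0.988, -0.01], [0.988, -0.153, -0.0], [-0.002, -0.01, -1.0]]
ft_force: [1.1, 0.7, -1.6]
opening: 0.499
```

Request:
{"api": "arm_command", "payload": {
  "commands": "-0.039 0.021 0 0 0 0 0.03; -0.037 0.018 0 0 0 0 0.03; 0 0 0 0 0 0 0.03; 0 0 0 0 0 0 0.03"
}}

```text
time: 17.6
eef_pos: [0.6291, -0.018, 0.1897]
orientation: [[0.159, 0.987, -0.016], [0.987, -0.159, -0.001], [-0.003, -0.016, -1.0]]
ft_force: [-0.5, -0.4, -1.2]
opening: 0.503
```

```bash
python3 plan.py 0.03 -9.3 0.025  .632,-.008,.09
```

```text
t 17.6 p [ 0.6291 -0.018   0.1897] F [-0.4837 -0.4188 -1.181 ] open 0.5033727204028298 roterr [-0.8987  0.2008  0.1446]
0.002 0.001 0.020 -0.9 0.2 0.1 0.03; 0.002 0.000 0.020 0.0 0.0 0.0 0.03; 0.002 0.000 0.020 0.0 0 0.0 0.03; 0.002 0.000 0.020 0.0 0.0 0.0 0.03; 0.002 0.000 0.020 0.0 0 0.0 0.03
```

Request:
{"api": "arm_command", "payload": {
  "commands": "0.005 0.001 0.02 -0.9 0.2 0.1 0.03; 0.004 0.001 0.02 0 0 0 0.03; 0.001 0 0.02 0 0 0 0.03; 0 0 0.02 0 0 0 0.03; 0 0 0 0 0 0 0.03"
}}

```text
time: 18.1
eef_pos: [0.6293, -0.003, 0.1047]
orientation: [[0.157, 0.988, -0.004], [0.988, -0.157, 0.001], [0.001, -0.004, -1.0]]
ft_force: [0.0, 0.1, -1.6]
opening: 0.503
```

```bash
python3 plan.py 0.03 -9.3 0.025  .632,-.008,.056
```

```text
t 18.1 p [ 0.6293 -0.003   0.1047] F [ 0.0036  0.0559 -1.5839] open 0.5033044105042065 roterr [-0.2213 -0.0425  0.2659]
-0.002 0.002 0.024 -0.2 0 0.3 0.03; -0.002 0.002 0.024 0.0 0.0 0.0 0.03
```

Request:
{"api": "arm_command", "payload": {
  "commands": "-0.004 0.003 0.02 -0.2 0 0.2 0.03; -0.001 0 0.02 0 0 0 0.03; 0 0 0 0 0 0 0.03; 0 0 0 0 0 0 0.03"
}}

```text
time: 18.5
eef_pos: [0.6314, -0.0048, 0.0664]
orientation: [[0.156, 0.988, 0.001], [0.988, -0.156, 0.001], [0.001, 0.0, -1.0]]
ft_force: [0.1, -0.4, -1.6]
opening: 0.507
```

```bash
python3 plan.py 0.03 -9.3 0.025  .632,-.008,.056;python3 - <<'E'
from h import *
a=snap("side","17");
crop(a,310,130,80,90,7,"d1.png")
E
```

```text
t 18.5 p [ 0.6314 -0.0048  0.0664] F [ 0.0914 -0.3976 -1.6216] open 0.5067880927014452 roterr [ 0.0262 -0.0711  0.303 ]
-0.003 0.001 0.010 0.0 -0.1 0.3 0.03
```

View pics/d1.png

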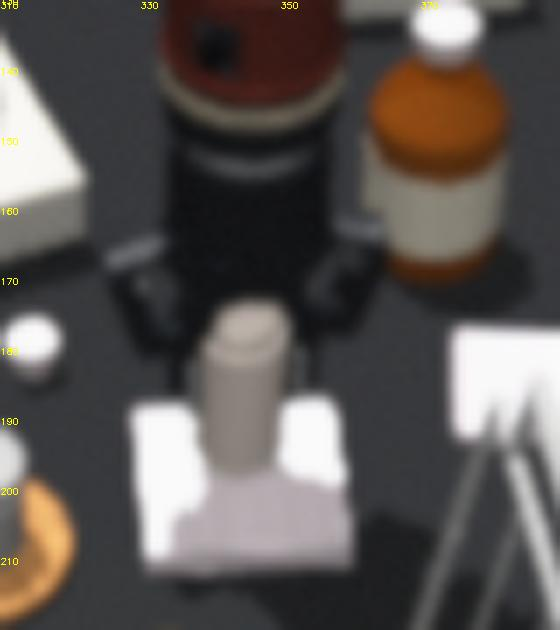

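Run:
```python
from h import *
P=np.array([.6314,-.0048]);z=.0664-.0368
print(proj("side",[*P,z]),proj("side",[.632,-.008,.016]), proj("side",[*P,.0664+.055]))
```

```text
[[344.13126491 193.90307106]] [[344.50955902 197.22222924]] [[344.77149525 174.70395302]]
```

Request:
{"api": "arm_command", "payload": {
  "commands": "-0.003 0.001 0.008 0 0 0.2 0.03; 0 0 0.002 0 0 0 0.03; 0 0 0 0 0 0 0.03"
}}

```text
time: 18.85
eef_pos: [0.6336, -0.0079, 0.0586]
orientation: [[0.16, 0.987, 0.004], [0.987, -0.16, 0.001], [0.001, 0.004, -1.0]]
ft_force: [-0.0, -0.6, -1.9]
opening: 0.5
```

Request:
{"api": "arm_command", "payload": {
  "commands": "0 -0.002 0.004 0.2 0 0 0.03; 0 0 0.001 0 0 0 0.03; 0 0 0 0 0 0 0.03"
}}

```text
time: 19.15
eef_pos: [0.6317, -0.0077, 0.0537]
orientation: [[0.16, 0.987, 0.001], [0.987, -0.16, 0.001], [0.001, 0.001, -1.0]]
ft_force: [0.4, 0.5, -1.4]
opening: 0.504
```

Request:
{"api": "arm_command", "payload": {
  "commands": "0 0 0.001 0 0 0 0.03; 0 0 0 0 0 0 0.03"
}}

```text
time: 19.35
eef_pos: [0.6318, -0.0077, 0.0529]
orientation: [[0.16, 0.987, 0.002], [0.987, -0.16, 0.001], [0.001, 0.001, -1.0]]
ft_force: [0.4, 0.2, -2.3]
opening: 0.505
```

Request:
{"api": "arm_command", "payload": {
  "commands": "0 0 0.001 0 0 0 0.03; 0 0 0 0 0 0 0.03"
}}

```text
time: 19.55
eef_pos: [0.632, -0.0077, 0.0531]
orientation: [[0.16, 0.987, 0.002], [0.987, -0.16, 0.001], [0.001, 0.002, -1.0]]
ft_force: [0.1, -0.7, -2.0]
opening: 0.503
```

Request:
{"api": "arm_command", "payload": {
  "commands": "0 0 0.002 0 0 0 0.03; 0 0 0 0 0 0 0.03"
}}

```text
time: 19.75
eef_pos: [0.6325, -0.0077, 0.0532]
orientation: [[0.16, 0.987, 0.004], [0.987, -0.16, 0.001], [0.002, 0.004, -1.0]]
ft_force: [0.8, 0.1, -2.0]
opening: 0.5
```

Request:
{"api": "arm_command", "payload": {
  "commands": "0 -0.001 0.003 0.2 0 0 0.03; 0 0 0 0 0 0 0.03"
}}

```text
time: 19.95
eef_pos: [0.6332, -0.0077, 0.0533]
orientation: [[0.16, 0.987, 0.005], [0.987, -0.16, 0.001], [0.002, 0.005, -1.0]]
ft_force: [-0.5, 0.3, -2.2]
opening: 0.501
```

Request:
{"api": "arm_command", "payload": {
  "commands": "0 -0.002 0.004 0.3 0 0 0.03; 0 0 0 0 0 0 0.03"
}}

```text
time: 20.15
eef_pos: [0.634, -0.0077, 0.0534]
orientation: [[0.159, 0.987, 0.006], [0.987, -0.159, 0.001], [0.002, 0.006, -1.0]]
ft_force: [-0.4, -1.1, -2.5]
opening: 0.502
```

Request:
{"api": "arm_command", "payload": {
  "commands": "0 -0.003 0.004 0.4 0 0 0.03; 0 -0.002 0.002 0.3 0 0 0.03"
}}

```text
time: 20.35
eef_pos: [0.634, -0.0076, 0.0527]
orientation: [[0.159, 0.987, 0.005], [0.987, -0.159, 0.001], [0.002, 0.004, -1.0]]
ft_force: [-1.6, -0.2, 12.3]
opening: 0.501
```

Contact (12 N). Release, then retreat.

Request:
{"api": "arm_command", "payload": {
  "commands": "0 0 0 0 0 0 0.03; 0 0 0 0 0 0 0.06; 0 0 0 0 0 0 0.06; 0 0 0 0 0 0 0.06; 0 0 0 0 0 0 0.06"
}}

```text
time: 20.85
eef_pos: [0.6334, -0.0075, 0.0509]
orientation: [[0.16, 0.987, 0.003], [0.987, -0.16, 0.002], [0.002, 0.002, -1.0]]
ft_force: [0.7, -0.5, 0.3]
opening: 0.704
```

```bash
python3 plan.py 0.03 -9.3 0.025  .632,-.008,.056;python3 - <<'E'
from h import *
a=snap("side","18");
crop(a,310,130,80,90,7,"d1.png")
E
```

```text
t 20.85 p [ 0.6334 -0.0075  0.0509] F [ 0.6549 -0.4604  0.3302] open 0.7036489096169225 roterr [ 0.1353 -0.1233  0.1175]
-0.001 -0.001 -0.005 0.1 -0.1 0.1 0.03
```

View pics/d1.png

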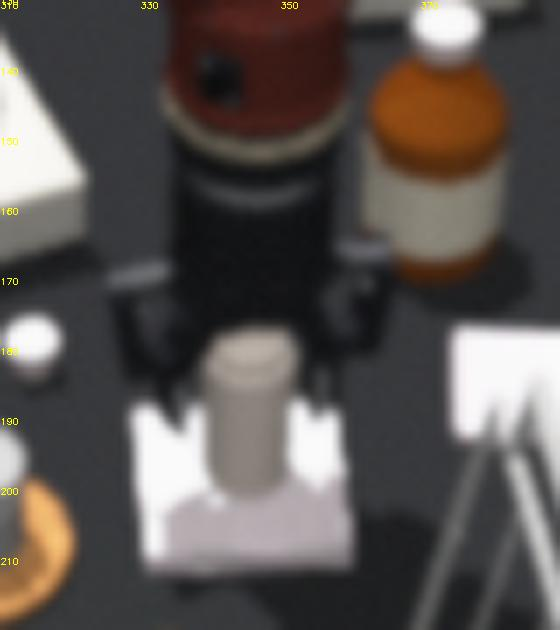

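Request:
{"api": "arm_command", "payload": {
  "commands": "0 0 -0.025 0.1 0 0 0.06; 0 0 -0.03 0 0 0 0.06; 0 0 -0.045 0 0 0 0.06; 0 0 -0.045 0 0 0 0.085; 0 0 -0.02 0 0 0 0.085"
}}

```text
time: 21.4
eef_pos: [0.6298, -0.0075, 0.2161]
orientation: [[0.16, 0.987, -0.01], [0.987, -0.16, 0.003], [0.002, -0.01, -1.0]]
ft_force: [0.8, 0.2, 0.8]
opening: 0.986
```

```bash
python3 plan.py 0.085 -9.3 0.045 .5,-.1,.22 .5155,-.283,.22
```

```text
t 21.4 p [ 0.6298 -0.0075  0.2161] F [0.7841 0.2126 0.7635] open 0.9861126920609418 roterr [-0.5939 -0.105   0.1129]
-0.028 -0.028 -0.001 -0.6 -0.1 0.1 0.085; -0.028 -0.028 -0.001 0.0 0 0.0 0.085; -0.028 -0.028 -0.001 0 0.0 0.0 0.085; -0.028 -0.028 -0.001 0 0.0 0.0 0.085; -0.036 0.009 0 0 0.0 0.0 0.085
-0.036 0.009 0 0 0.0 0.0 0.085; -0.036 0.009 0 0 0.0 0.0 0.085; -0.036 0.009 0 0 0.0 0.0 0.085; -0.036 0.009 0 0 0.0 0.0 0.085
```

Request:
{"api": "arm_command", "payload": {
  "commands": "-0.028 -0.028 -0.001 -0.6 0 0 0.085; -0.028 -0.028 -0.001 0 0 0 0.085; -0.028 -0.028 -0.001 0 0 0 0.085; -0.028 -0.028 -0.001 0 0 0 0.085; -0.036 0.007 0 0 0 0 0.085"
}}

```text
time: 21.9
eef_pos: [0.5012, -0.1366, 0.2232]
orientation: [[0.153, 0.988, 0.009], [0.988, -0.153, 0.001], [0.003, 0.008, -1.0]]
ft_force: [-0.1, -0.5, -0.5]
opening: 0.993
```

Request:
{"api": "arm_command", "payload": {
  "commands": "-0.036 0.009 0 0 0 0 0.085; -0.036 0.009 0 0 0 0 0.085; -0.036 0.009 0 0 0 0 0.085; -0.03 0.009 0 0 0 0 0.085; 0 0 0 0 0 0 0.085"
}}

```text
time: 22.4
eef_pos: [0.5138, -0.2876, 0.2236]
orientation: [[0.156, 0.988, 0.01], [0.988, -0.156, -0.0], [0.001, 0.01, -1.0]]
ft_force: [-0.1, 1.2, -0.1]
opening: 0.994
```

```bash
python3 plan.py 0.085 -9.3 0.03 .5155,-.283,.14;python3 - <<'E'
from h import *
a=snap("side","19");
crop(a,290,150,110,140,4,"d1.png")
E
```

```text
t 22.4 p [ 0.5138 -0.2876  0.2236] F [-0.1478  1.2472 -0.1203] open 0.9936328257122159 roterr [ 0.5724 -0.079   0.2998]
0.002 0.000 0.028 0.6 -0.1 0.3 0.085; 0.002 0.000 0.028 0 0 0.0 0.085; 0.002 0.000 0.028 0.0 0.0 0 0.085
```

View pics/d1.png

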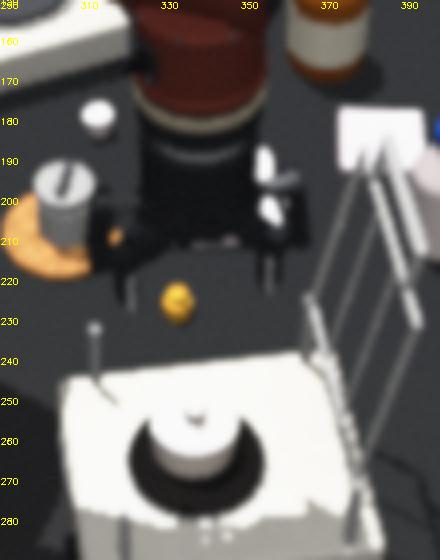

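Request:
{"api": "arm_command", "payload": {
  "commands": "0.004 0.001 0.028 0.6 0 0.3 0.085; 0.002 0 0.028 0 0 0 0.085; 0 0 0.028 0 0 0 0.085; 0 0 0.015 0 0 0 0.085; 0 0 0 0 0 0 0.085"
}}

```text
time: 22.95
eef_pos: [0.5155, -0.2749, 0.1221]
orientation: [[0.159, 0.987, -0.001], [0.987, -0.159, 0.004], [0.004, -0.001, -1.0]]
ft_force: [-0.6, 1.0, 0.5]
opening: 0.994
```

```bash
python3 plan.py 0.085 -9.3 0.03 .5155,-.283,.08;python3 - <<'E'
from h import *
a=snap("side","20");
crop(a,290,180,110,110,5,"d1.png")
E
```

```text
t 22.95 p [ 0.5155 -0.2749  0.1221] F [-0.6385  0.9659  0.5355] open 0.9939254152612701 roterr [-0.0697 -0.2113  0.1662]
-0.004 0.001 0.021 -0.1 -0.2 0.2 0.085; -0.004 0.001 0.021 0.0 0 0 0.085
```

View pics/d1.png

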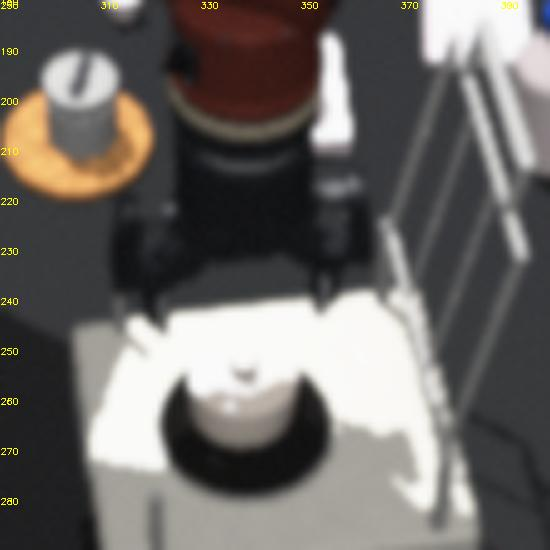

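Request:
{"api": "arm_command", "payload": {
  "commands": "-0.007 0.001 0.018 -0.1 -0.2 0.1 0.085; -0.002 0 0.015 0 0 0 0.085; 0 0 0.008 0 0 0 0.085; 0 0 0 0 0 0 0.085"
}}

```text
time: 23.4
eef_pos: [0.5183, -0.2836, 0.0861]
orientation: [[0.158, 0.987, 0.007], [0.987, -0.158, -0.004], [-0.003, 0.007, -1.0]]
ft_force: [0.9, -0.7, 0.1]
opening: 0.995
```

```bash
python3 plan.py 0.085 -9.3 0.03 .5155,-.283,.05;python3 - <<'E'
from h import *
a=snap("side","21");
crop(a,290,180,110,110,5,"d1.png")
E
```

```text
t 23.4 p [ 0.5183 -0.2836  0.0861] F [ 0.8733 -0.6887  0.0981] open 0.9945232487597285 roterr [0.417  0.1511 0.214 ]
0.000 -0.002 0.018 0.4 0.2 0.2 0.085; 0.000 -0.001 0.018 0 0 0.0 0.085
```

View pics/d1.png

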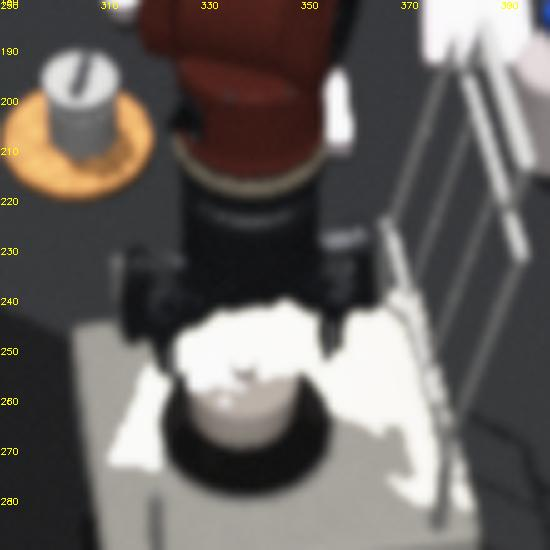

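Request:
{"api": "arm_command", "payload": {
  "commands": "0 -0.003 0.015 0.4 0.1 0.2 0.085; 0 0 0.012 0 0 0 0.085; 0 0 0 0 0 0 0.085; 0 0 0 0 0 0 0.085"
}}

```text
time: 23.85
eef_pos: [0.5165, -0.2836, 0.0593]
orientation: [[0.161, 0.987, 0.002], [0.987, -0.161, -0.003], [-0.002, 0.003, -1.0]]
ft_force: [0.1, 0.4, 0.6]
opening: 0.994
```

```bash
python3 plan.py 0.085 -9.3 0.03 .5155,-.283,.05
```

```text
t 23.85 p [ 0.5165 -0.2836  0.0593] F [0.1483 0.4377 0.5776] open 0.9935748420667361 roterr [0.1576 0.1258 0.0175]
0.000 -0.001 0.009 0.2 0.1 0.0 0.085
```

Request:
{"api": "arm_command", "payload": {
  "commands": "0 -0.001 0.007 0.2 0.1 0 0.085; 0 0 0.002 0 0 0 0.085; 0 0 0 0 0 0 0.085"
}}

```text
time: 24.15
eef_pos: [0.5156, -0.2836, 0.0498]
orientation: [[0.161, 0.987, -0.001], [0.987, -0.161, -0.0], [-0.0, -0.001, -1.0]]
ft_force: [0.2, 0.2, 0.6]
opening: 0.995
```

```bash
python3 plan.py 0.085 -9.3 0.03 .5155,-.283,.05;python3 - <<'E'
from h import *
a=snap("side","22");
crop(a,300,210,90,80,6,"d1.png")
E
```

```text
t 24.15 p [ 0.5156 -0.2836  0.0498] F [0.1643 0.2383 0.5914] open 0.9948643041458992 roterr [-0.0416  0.0257  0.0149]
0.001 0 0 0 0.0 0.0 0.085
```

View pics/d1.png

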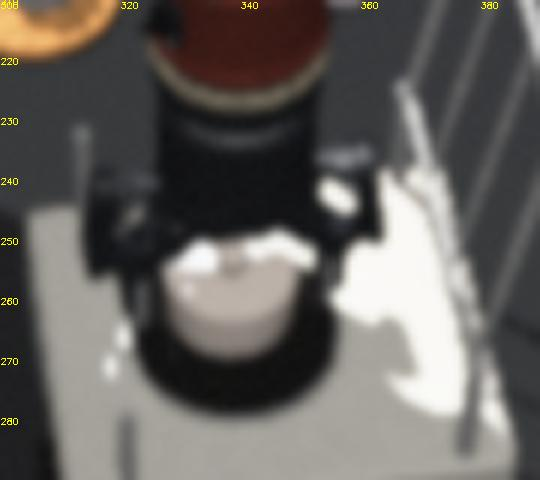

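Fingers straddle the dish (tips near (322,263) and (355,258)). Close.

Request:
{"api": "arm_command", "payload": {
  "commands": "0 0 0 0 0 0 0.045; 0 0 0 0 0 0 0.045; 0 0 0 0 0 0 0.045; 0 0 0 0 0 0 0.045; 0 0 0 0 0 0 0.045"
}}

```text
time: 24.7
eef_pos: [0.5158, -0.2837, 0.0506]
orientation: [[0.161, 0.987, -0.0], [0.987, -0.161, -0.001], [-0.001, -0.0, -1.0]]
ft_force: [-0.3, -0.4, -2.3]
opening: 0.712
```

Request:
{"api": "arm_command", "payload": {
  "commands": "0 0 -0.01 0 0 0 0.045; 0 0 -0.02 0 0 0 0.045; 0 0 -0.03 0 0 0 0.045; 0 0 0 0 0 0 0.045"
}}

```text
time: 25.1
eef_pos: [0.5151, -0.2832, 0.1133]
orientation: [[0.161, 0.987, -0.002], [0.987, -0.161, 0.001], [0.0, -0.002, -1.0]]
ft_force: [1.1, -0.8, -1.3]
opening: 0.71
```

```bash
python3 plan.py 0.045 -9.3 0.04 .5155,-.283,.2;python3 - <<'E'
from h import *
a=snap("side","23");
crop(a,300,180,90,110,5,"d1.png")
E
```

```text
t 25.1 p [ 0.5151 -0.2832  0.1133] F [ 1.1251 -0.7522 -1.3168] open 0.7101597081030906 roterr [-0.1293 -0.0129  0.0176]
0.000 0.000 -0.029 -0.1 0 0.0 0.045; 0.000 0.000 -0.029 0.0 0.0 0 0.045; 0.000 0.000 -0.029 0.0 0 0 0.045
```

View pics/d1.png

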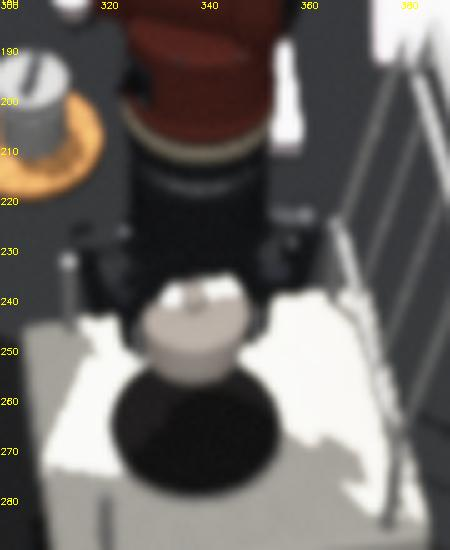

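Request:
{"api": "arm_command", "payload": {
  "commands": "0 0 -0.03 -0.1 0 0 0.045; 0 0 -0.04 0 0 0 0.045; 0.03 -0.01 -0.02 0 0 0 0.045; 0.04 -0.008 0 0 0 0 0.045; 0.04 -0.008 0 0 0 0 0.045"
}}

```text
time: 25.65
eef_pos: [0.5047, -0.1703, 0.2013]
orientation: [[0.168, 0.986, -0.006], [0.986, -0.168, 0.004], [0.003, -0.007, -1.0]]
ft_force: [0.8, 0.8, -2.0]
opening: 0.709
```

```bash
python3 plan.py 0.045 -9.3 0.045 .52,.269,.2
```

```text
t 25.65 p [ 0.5047 -0.1703  0.2013] F [ 0.8366  0.8092 -2.0329] open 0.7087329849694086 roterr [-0.4031 -0.1695 -0.3729]
0.044 -0.006 0.000 -0.4 -0.2 -0.4 0.045; 0.044 -0.006 0.000 0.0 0.0 0.0 0.045; 0.044 -0.006 0.000 0.0 0.0 0 0.045; 0.044 -0.006 0.000 0.0 0 0 0.045; 0.044 -0.006 0.000 0.0 0.0 0 0.045
0.044 -0.006 0.000 0.0 0 0 0.045; 0.044 -0.006 0.000 0.0 0.0 0 0.045; 0.044 -0.006 0.000 0.0 0 0 0.045; 0.044 -0.006 0.000 0.0 0.0 0 0.045; 0.044 -0.006 0.000 0.0 0 0 0.045
```

Request:
{"api": "arm_command", "payload": {
  "commands": "0.04 -0.006 0 -0.4 -0.2 -0.3 0.045; 0.044 -0.006 0 0 0 0 0.045; 0.044 -0.006 0 0 0 0 0.045; 0.044 -0.006 0 0 0 0 0.045; 0.044 -0.006 0 0 0 0 0.045"
}}

```text
time: 26.15
eef_pos: [0.5073, 0.0555, 0.1986]
orientation: [[0.166, 0.986, -0.004], [0.986, -0.166, 0.0], [-0.001, -0.004, -1.0]]
ft_force: [0.6, 0.4, -2.1]
opening: 0.712
```

Request:
{"api": "arm_command", "payload": {
  "commands": "0.044 -0.006 0 0 0 0 0.045; 0.044 -0.006 0 0 0 0 0.045; 0.044 -0.006 0 0 0 0 0.045; 0.035 -0.006 0 0 0 0 0.045; 0 0 0 0 0 0 0.045"
}}

```text
time: 26.65
eef_pos: [0.5073, 0.2358, 0.1946]
orientation: [[0.161, 0.987, -0.009], [0.987, -0.161, 0.0], [-0.001, -0.009, -1.0]]
ft_force: [-0.3, -1.0, -2.3]
opening: 0.711
```

```bash
python3 plan.py 0.045 -9.3 0.025 .52,.269,.1
```

```text
t 26.65 p [0.5073 0.2358 0.1946] F [-0.2507 -0.9651 -2.3369] open 0.7111451084290114 roterr [-0.5109  0.0683  0.0405]
0.007 0.002 0.019 -0.5 0.1 0.0 0.045; 0.007 0.001 0.019 0 0.0 0 0.045; 0.007 0.001 0.019 0.0 0.0 0 0.045; 0.007 0.001 0.019 0.0 0.0 0 0.045; 0.007 0.001 0.019 0.0 0.0 0 0.045
```

Request:
{"api": "arm_command", "payload": {
  "commands": "0.017 0.004 0.01 -0.5 0 0 0.045; 0.016 0.003 0.02 0 0 0 0.045; 0.002 0 0.02 0 0 0 0.045; 0 0 0.02 0 0 0 0.045; 0 0 0 0 0 0 0.045"
}}

```text
time: 27.15
eef_pos: [0.5175, 0.2698, 0.1187]
orientation: [[0.158, 0.987, -0.005], [0.987, -0.158, -0.004], [-0.005, -0.004, -1.0]]
ft_force: [-0.3, -0.4, -1.7]
opening: 0.711
```

```bash
python3 plan.py 0.045 -9.3 0.025 .52,.269,.08
```

```text
t 27.15 p [0.5175 0.2698 0.1187] F [-0.3021 -0.3712 -1.6688] open 0.7106112886538369 roterr [-0.2329  0.2672  0.1885]
0 0.001 0.019 -0.2 0.3 0.2 0.045; 0 0.001 0.019 0.0 0 0.0 0.045
```

Request:
{"api": "arm_command", "payload": {
  "commands": "0 0.002 0.02 -0.2 0.2 0.1 0.045; 0 0 0.02 0 0 0 0.045; 0 0 0 0 0 0 0.045; 0 0 0 0 0 0 0.045"
}}

```text
time: 27.55
eef_pos: [0.5199, 0.2677, 0.0795]
orientation: [[0.162, 0.987, -0.001], [0.987, -0.162, -0.002], [-0.002, -0.001, -1.0]]
ft_force: [0.3, 0.2, -2.5]
opening: 0.71
```

```bash
python3 plan.py 0.045 -9.3 0.025 .5205,.269,.065;python3 - <<'E'
from h import *
a=snap("side","24");
crop(a,240,80,100,100,6,"d1.png")
E
```

```text
t 27.55 p [0.5199 0.2677 0.0795] F [ 0.307   0.1632 -2.4889] open 0.7097060935789585 roterr [-0.04    0.0997 -0.0081]
0.001 0.000 0.015 0 0.1 0 0.045
```

View pics/d1.png

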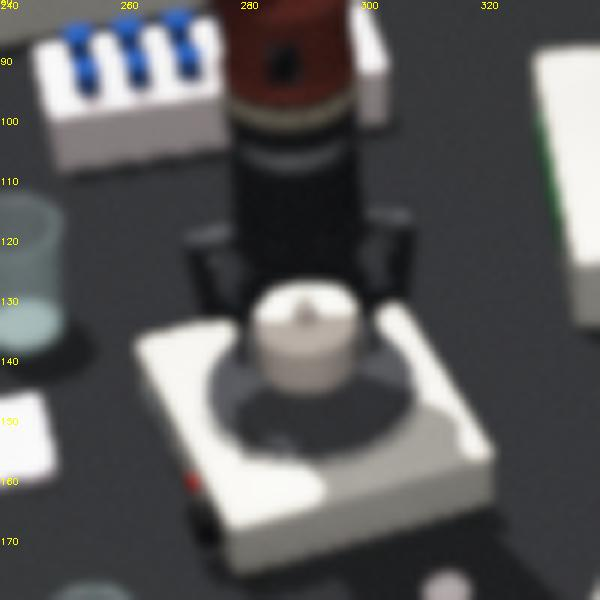

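Request:
{"api": "arm_command", "payload": {
  "commands": "0.001 0.001 0.01 0 0.1 0 0.045; 0 0 0.005 0 0 0 0.045; 0 0 0 0 0 0 0.045"
}}

```text
time: 27.9
eef_pos: [0.5227, 0.269, 0.0661]
orientation: [[0.162, 0.987, 0.003], [0.987, -0.162, 0.002], [0.002, 0.003, -1.0]]
ft_force: [-0.4, 0.2, -2.6]
opening: 0.713
```

Request:
{"api": "arm_command", "payload": {
  "commands": "0 -0.002 0.003 0.2 0 0 0.045; 0 0 0 0 0 0 0.045; 0 0 0 0 0 0 0.045"
}}

```text
time: 28.2
eef_pos: [0.5207, 0.2695, 0.0631]
orientation: [[0.162, 0.987, -0.0], [0.987, -0.162, 0.002], [0.002, -0.001, -1.0]]
ft_force: [-0.2, -0.0, -2.3]
opening: 0.711
```

Request:
{"api": "arm_command", "payload": {
  "commands": "0 0 0.002 0 0 0 0.045; 0 0 0.001 0 0 0 0.045"
}}

```text
time: 28.4
eef_pos: [0.5208, 0.2696, 0.0625]
orientation: [[0.162, 0.987, 0.001], [0.987, -0.162, 0.003], [0.003, 0.0, -1.0]]
ft_force: [-3.2, -2.0, 7.6]
opening: 0.709
```

Contact (8 N). Release.

Request:
{"api": "arm_command", "payload": {
  "commands": "0 0 0 0 0 0 0.045; 0 0 0 0 0 0 0.085; 0 0 0 0 0 0 0.085; 0 0 0 0 0 0 0.085; 0 0 0 0 0 0 0.085"
}}

```text
time: 28.9
eef_pos: [0.5217, 0.27, 0.0634]
orientation: [[0.162, 0.987, 0.003], [0.987, -0.162, 0.003], [0.004, 0.002, -1.0]]
ft_force: [-0.0, -0.6, -0.8]
opening: 0.997
```

Request:
{"api": "arm_command", "payload": {
  "commands": "0 0 -0.015 0 0 0 0.085; 0 0 -0.03 0 0 0 0.085; 0 0 -0.04 0 0 0 0.085; 0 0 -0.045 0 0 0 0.085; -0.03 -0.005 -0.02 0 0 0 0.085"
}}

```text
time: 29.4
eef_pos: [0.5099, 0.2413, 0.2142]
orientation: [[0.159, 0.987, -0.004], [0.987, -0.159, 0.001], [0.001, -0.004, -1.0]]
ft_force: [1.8, -0.4, 0.5]
opening: 0.995
```

```bash
python3 plan.py 0.085 -9.3 0.045 .493,-.004,.18;python3 - <<'E'
from h import *
a=snap("side","25");crop(a,240,80,150,150,4,"d1.png")
E
```

```text
t 29.4 p [0.5099 0.2413 0.2142] F [ 1.805  -0.3738  0.527 ] open 0.9952528298188243 roterr [-0.2371 -0.0388  0.1297]
-0.041 0.004 0.006 -0.2 0 0.1 0.085; -0.041 0.004 0.006 0 0.0 0.0 0.085; -0.041 0.004 0.006 0.0 0.0 0.0 0.085; -0.041 0.004 0.006 0.0 0.0 0.0 0.085; -0.041 0.004 0.006 0.0 0 0.0 0.085
-0.041 0.004 0.006 0.0 0.0 0.0 0.085
```

View pics/d1.png

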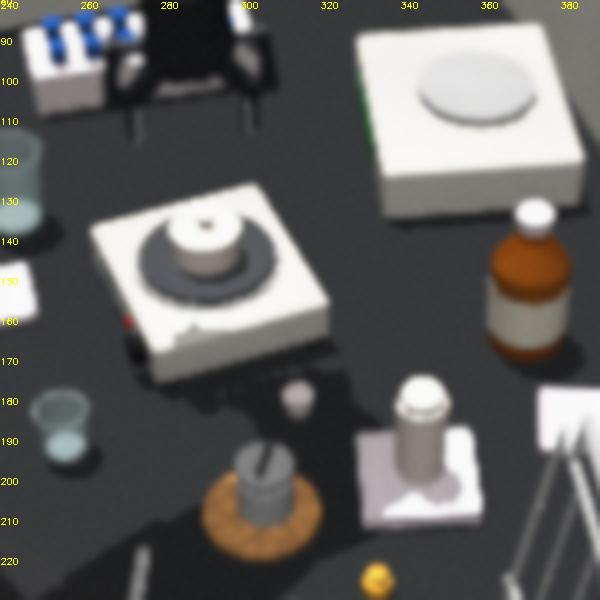

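Request:
{"api": "arm_command", "payload": {
  "commands": "-0.041 0.004 0.006 -0.2 0 0.1 0.085; -0.041 0.004 0.006 0 0 0 0.085; -0.041 0.004 0.006 0 0 0 0.085; -0.041 0.004 0.006 0 0 0 0.085; -0.041 0.004 0.006 0 0 0 0.085"
}}

```text
time: 29.95
eef_pos: [0.4962, 0.0283, 0.1875]
orientation: [[0.157, 0.988, 0.007], [0.988, -0.157, 0.0], [0.001, 0.007, -1.0]]
ft_force: [0.8, 0.2, 1.3]
opening: 0.998
```

Request:
{"api": "arm_command", "payload": {
  "commands": "-0.033 0.004 0.006 0 0 0 0.085; 0 0 0 0 0 0 0.085; 0 0 0 0 0 0 0.085"
}}

```text
time: 30.25
eef_pos: [0.4937, -0.0108, 0.1801]
orientation: [[0.164, 0.987, 0.006], [0.987, -0.164, -0.0], [0.0, 0.006, -1.0]]
ft_force: [0.3, 0.4, -0.0]
opening: 0.992
```

```bash
python3 plan.py 0.085 -9.3 0.025 .495,-.0042,.1
python3 - <<'E'
from h import *
a=snap("top","26");crop(a,160,130,180,120,4,"d2.png")
E
```

```text
t 30.25 p [ 0.4937 -0.0108  0.1801] F [ 0.2582  0.4271 -0.0148] open 0.9921439285461877 roterr [ 0.328  -0.0252 -0.112 ]
0.002 0 0.020 0.3 0 -0.1 0.085; 0.002 0.000 0.020 0 0 0 0.085; 0.002 0.000 0.020 0.0 0 0 0.085; 0.002 0.000 0.020 0.0 0 0 0.085
```

View pics/d2.png

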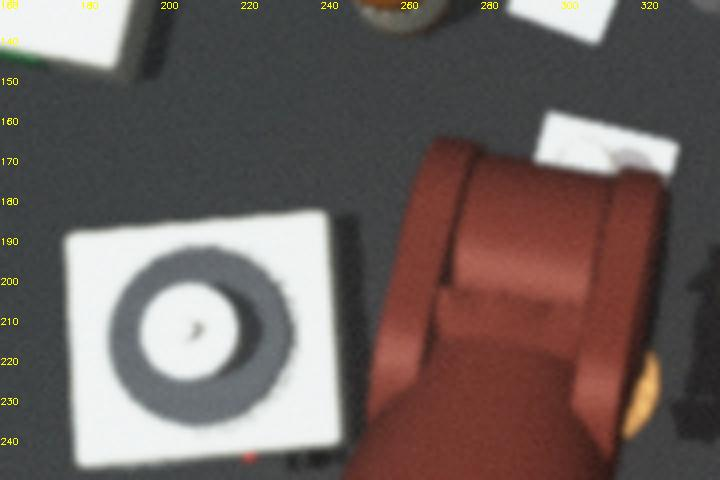

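Run:
```python
from h import *
print(plane("top",(207.3,212.8),.099),plane("top",(210.2,214),.065))
```

```text
[0.52009213 0.26943968 0.099     ] [0.52013332 0.2696648  0.065     ]
```

Request:
{"api": "arm_command", "payload": {
  "commands": "0.005 0.001 0.02 0.3 0 0 0.085; 0.002 0 0.025 0 0 0 0.085; 0 0 0.025 0 0 0 0.085; 0 0 0 0 0 0 0.085"
}}

```text
time: 30.7
eef_pos: [0.4978, 0.0003, 0.1094]
orientation: [[0.158, 0.987, 0.004], [0.987, -0.158, 0.0], [0.001, 0.004, -1.0]]
ft_force: [0.1, -0.7, 1.0]
opening: 0.992
```

```bash
python3 plan.py 0.085 -9.3 0.025 .495,-.0042,.05
python3 - <<'E'
from h import *
a=snap("side","27");crop(a,260,140,90,90,6,"d1.png")
E
```

```text
t 30.7 p [0.4978 0.0003 0.1094] F [ 0.1461 -0.7404  1.0041] open 0.9924535098517199 roterr [ 0.2185 -0.0556  0.2079]
-0.002 -0.001 0.020 0.2 -0.1 0.2 0.085; -0.002 -0.001 0.020 0 0 0.0 0.085; -0.002 -0.001 0.020 0 0.0 0.0 0.085
```

View pics/d1.png

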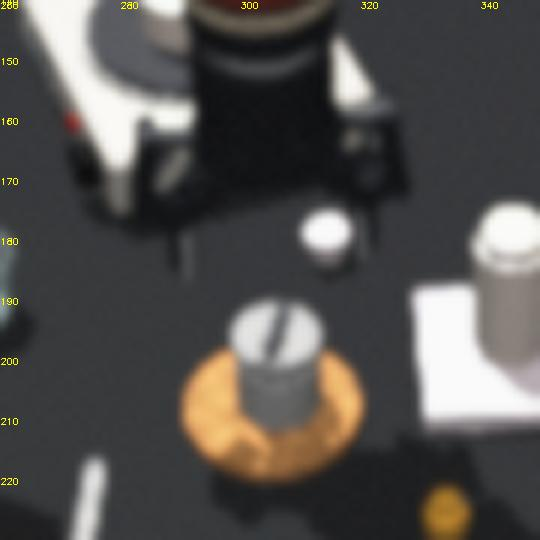

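Dish is centred within 1 mm. Descend on the mill jar.

Request:
{"api": "arm_command", "payload": {
  "commands": "-0.004 -0.002 0.02 0.2 0 0.2 0.085; -0.002 -0.001 0.02 0 0 0 0.085; 0 0 0.018 0 0 0 0.085; 0 0 0 0 0 0 0.085"
}}

```text
time: 31.15
eef_pos: [0.4997, -0.0033, 0.0573]
orientation: [[0.157, 0.987, 0.011], [0.988, -0.157, -0.0], [0.001, 0.011, -1.0]]
ft_force: [0.3, 0.7, 1.3]
opening: 0.997
```

```bash
python3 plan.py 0.085 -9.3 0.025 .495,-.0042,.022
```

```text
t 31.15 p [ 0.4997 -0.0033  0.0573] F [0.349  0.6891 1.2769] open 0.9968933317855212 roterr [ 0.6032 -0.0861  0.2451]
-0.001 -0.002 0.018 0.6 -0.1 0.2 0.085; -0.001 -0.002 0.018 0.0 0 0.0 0.085
```

Request:
{"api": "arm_command", "payload": {
  "commands": "-0.002 -0.005 0.016 0.6 0 0.2 0.085; 0 0 0.014 0 0 0 0.085; 0 0 0 0 0 0 0.085; 0 0 0 0 0 0 0.085"
}}

```text
time: 31.55
eef_pos: [0.4974, -0.004, 0.0299]
orientation: [[0.16, 0.987, 0.005], [0.987, -0.16, 0.001], [0.002, 0.004, -1.0]]
ft_force: [-0.2, -0.5, -0.4]
opening: 0.995
```

```bash
python3 plan.py 0.085 -9.3 0.025 .495,-.0042,.022
```

```text
t 31.55 p [ 0.4974 -0.004   0.0299] F [-0.2185 -0.5201 -0.441 ] open 0.9946726012100456 roterr [ 0.255  -0.0908  0.1176]
-0.001 -0.002 0.008 0.3 -0.1 0.1 0.085
```

Request:
{"api": "arm_command", "payload": {
  "commands": "-0.001 -0.002 0.006 0.3 0 0 0.085; 0 0 0.002 0 0 0 0.085; 0 0 0 0 0 0 0.085; 0 0 0 0 0 0 0.06"
}}

```text
time: 31.95
eef_pos: [0.4964, -0.0049, 0.0231]
orientation: [[0.159, 0.987, 0.001], [0.987, -0.159, 0.001], [0.002, 0.001, -1.0]]
ft_force: [-1.0, -0.9, -0.5]
opening: 0.851
```

Request:
{"api": "arm_command", "payload": {
  "commands": "0 0 0 0 0 0 0.03; 0 0 0 0 0 0 0.03; 0 0 0 0 0 0 0.03; 0 0 0 0 0 0 0.03; 0 0 0 0 0 0 0.03"
}}

```text
time: 32.45
eef_pos: [0.4965, -0.0049, 0.0236]
orientation: [[0.16, 0.987, 0.002], [0.987, -0.16, 0.001], [0.002, 0.002, -1.0]]
ft_force: [0.5, -0.5, -1.1]
opening: 0.568
```

Request:
{"api": "arm_command", "payload": {
  "commands": "0 0 -0.01 0 0 0 0.03; 0 0 -0.03 0 0 0 0.03; 0 0 -0.04 0 0 0 0.03; 0 0 -0.045 0 0 0 0.03; 0 0 -0.03 0 0 0 0.03"
}}

```text
time: 32.95
eef_pos: [0.4912, -0.0044, 0.181]
orientation: [[0.16, 0.987, -0.01], [0.987, -0.16, 0.003], [0.002, -0.011, -1.0]]
ft_force: [0.6, 0.1, -4.1]
opening: 0.575
```

```bash
python3 plan.py 0.03 -9.3 0.04 .513,-.2925,.18
python3 - <<'E'
from h import *
a=snap("side","28");crop(a,260,120,90,110,5,"d1.png")
E
```

```text
t 32.95 p [ 0.4912 -0.0044  0.181 ] F [ 0.6155  0.0725 -4.1409] open 0.5750254365959934 roterr [-0.6125 -0.0858  0.1133]
-0.035 0.008 0 -0.6 -0.1 0.1 0.03; -0.035 0.009 0.000 0 0.0 0.0 0.03; -0.035 0.009 0.000 0.0 0.0 0.0 0.03; -0.035 0.009 0.000 0.0 0.0 0.0 0.03; -0.035 0.009 0.000 0.0 0.0 0.0 0.03
-0.035 0.009 0.000 0.0 0.0 0.0 0.03; -0.035 0.009 0.000 0.0 0.0 0.0 0.03; -0.035 0.009 0.000 0.0 0.0 0.0 0.03
```

View pics/d1.png

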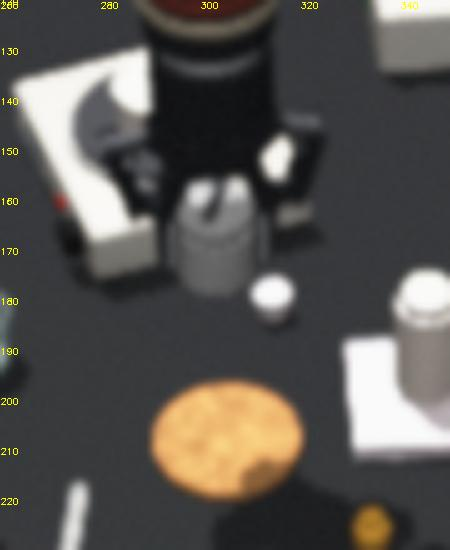

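Request:
{"api": "arm_command", "payload": {
  "commands": "-0.035 0.006 0 -0.6 0 0.1 0.03; -0.038 0.009 0 0 0 0 0.03; -0.038 0.009 0 0 0 0 0.03; -0.038 0.009 0 0 0 0 0.03; -0.038 0.009 0 0 0 0 0.03"
}}

```text
time: 33.5
eef_pos: [0.5056, -0.1973, 0.1899]
orientation: [[0.153, 0.988, 0.011], [0.988, -0.153, 0.001], [0.003, 0.011, -1.0]]
ft_force: [0.1, 0.4, -3.5]
opening: 0.569
```

Request:
{"api": "arm_command", "payload": {
  "commands": "-0.035 0.009 0 0 0 0 0.03; -0.035 0.009 0 0 0 0 0.03; -0.02 0.006 0 0 0 0 0.03; 0 0 0 0 0 0 0.03; 0 0 0 0 0 0 0.03"
}}

```text
time: 34.0
eef_pos: [0.5134, -0.2982, 0.1898]
orientation: [[0.158, 0.987, 0.009], [0.987, -0.158, 0.001], [0.003, 0.009, -1.0]]
ft_force: [0.5, 0.2, -3.6]
opening: 0.57
```

```bash
python3 plan.py 0.03 -9.3 0.02 .513,-.2925,.1
```

```text
t 34.0 p [ 0.5134 -0.2982  0.1898] F [ 0.4951  0.1663 -3.5831] open 0.5703552415048645 roterr [ 0.5208 -0.1477  0.1831]
0.001 0 0.018 0.5 -0.1 0.2 0.03; 0.001 0 0.018 0 0.0 0 0.03; 0.001 0 0.018 0 0.0 0 0.03; 0.001 0 0.018 0.0 0.0 0 0.03; 0.001 0 0.018 0.0 0.0 0 0.03
```

Request:
{"api": "arm_command", "payload": {
  "commands": "0.003 0 0.02 0.5 -0.1 0.1 0.03; 0.002 0 0.02 0 0 0 0.03; 0.001 0 0.02 0 0 0 0.03; 0 0 0.02 0 0 0 0.03; 0 0 0 0 0 0 0.03"
}}

```text
time: 34.5
eef_pos: [0.514, -0.2865, 0.1087]
orientation: [[0.156, 0.988, -0.0], [0.988, -0.156, 0.002], [0.002, -0.001, -1.0]]
ft_force: [-0.0, 0.5, -2.9]
opening: 0.571
```

```bash
python3 plan.py 0.03 -9.3 0.02 .513,-.2925,.075
python3 - <<'E'
from h import *
a=snap("side","29");crop(a,290,180,100,110,5,"d1.png")
E
```

```text
t 34.5 p [ 0.514  -0.2865  0.1087] F [-0.0015  0.5104 -2.927 ] open 0.571078765525539 roterr [-0.0337 -0.1225  0.3149]
-0.003 0 0.017 0 -0.1 0.3 0.03; -0.003 0.000 0.017 0 0 0.0 0.03
```

View pics/d1.png

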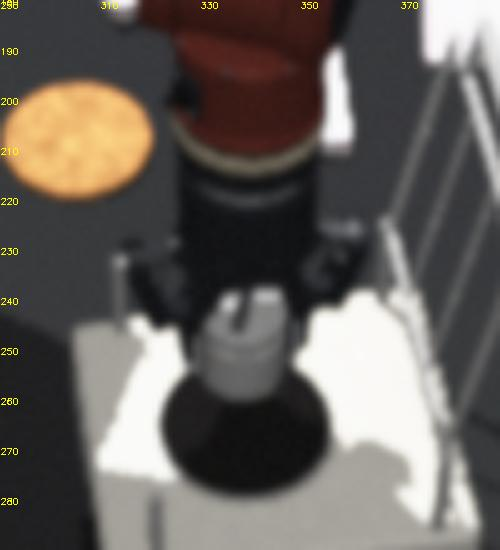

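Request:
{"api": "arm_command", "payload": {
  "commands": "-0.005 0 0.016 0 -0.1 0.2 0.03; -0.001 0 0.014 0 0 0 0.03; 0 0 0 0 0 0 0.03; 0 0 0 0 0 0 0.03"
}}

```text
time: 34.95
eef_pos: [0.516, -0.2925, 0.0838]
orientation: [[0.157, 0.988, 0.005], [0.988, -0.157, -0.003], [-0.002, 0.006, -1.0]]
ft_force: [-0.4, -0.7, -3.8]
opening: 0.576
```

```bash
python3 plan.py 0.03 -9.3 0.02 .513,-.2925,.07
```

```text
t 34.95 p [ 0.516  -0.2925  0.0838] F [-0.4472 -0.7472 -3.7914] open 0.5756749832746311 roterr [0.3266 0.1309 0.2394]
0 -0.003 0.014 0.3 0.1 0.2 0.03
```

Request:
{"api": "arm_command", "payload": {
  "commands": "0 -0.003 0.01 0.3 0.1 0.2 0.03; 0 0 0.004 0 0 0 0.03; 0 0 0 0 0 0 0.03; 0 0 0 0 0 0 0.03"
}}

```text
time: 35.35
eef_pos: [0.5137, -0.2922, 0.0704]
orientation: [[0.161, 0.987, 0.002], [0.987, -0.161, -0.002], [-0.001, 0.002, -1.0]]
ft_force: [-0.3, -0.1, -2.9]
opening: 0.574
```

```bash
python3 plan.py 0.03 -9.3 0.02 .513,-.2925,.068
python3 - <<'E'
from h import *
a=snap("side","30");crop(a,300,210,80,80,6,"d1.png")
s=telemetry.read_state()["eef_pos"]
print(proj("side",[[s[0],s[1],s[2]-.0136],[.513,-.2925,.053],[.513,-.2925-.052*.0,.053]]))
E
```

```text
t 35.35 p [ 0.5137 -0.2922  0.0704] F [-0.2814 -0.0755 -2.8671] open 0.5738536386582949 roterr [0.1114 0.0732 0.0374]
0 -0.001 0.002 0.1 0.1 0.0 0.03
[[338.84791416 262.7155843 ]
 [338.62820164 263.59744665]
 [338.62820164 263.59744665]]
```

View pics/d1.png

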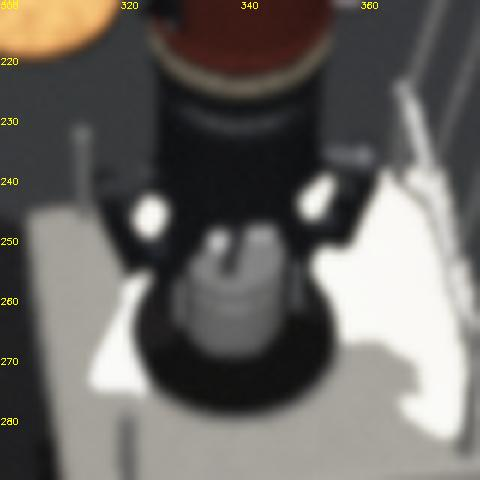

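Request:
{"api": "arm_command", "payload": {
  "commands": "0 -0.001 0.003 0.1 0.1 0 0.03; 0 0 0 0 0 0 0.03"
}}

```text
time: 35.6
eef_pos: [0.5129, -0.2922, 0.0675]
orientation: [[0.161, 0.987, 0.001], [0.987, -0.161, 0.0], [0.0, 0.001, -1.0]]
ft_force: [-0.8, -0.5, -3.5]
opening: 0.569
```

Request:
{"api": "arm_command", "payload": {
  "commands": "0 0 0.002 0 0 0 0.03; 0 0 0.001 0 0 0 0.03"
}}

```text
time: 35.8
eef_pos: [0.5132, -0.2925, 0.0666]
orientation: [[0.161, 0.987, 0.002], [0.987, -0.161, -0.001], [-0.0, 0.002, -1.0]]
ft_force: [-4.4, 2.8, 12.2]
opening: 0.571
```

Contact; release and rise.

Request:
{"api": "arm_command", "payload": {
  "commands": "0 0 0 0 0 0 0.03; 0 0 0 0 0 0 0.085; 0 0 0 0 0 0 0.085; 0 0 0 0 0 0 0.085; 0 0 0 0 0 0 0.085"
}}

```text
time: 36.3
eef_pos: [0.5143, -0.2934, 0.0678]
orientation: [[0.161, 0.987, 0.004], [0.987, -0.161, -0.003], [-0.002, 0.005, -1.0]]
ft_force: [0.3, 0.4, -0.1]
opening: 0.996
```

Request:
{"api": "arm_command", "payload": {
  "commands": "0 0 -0.02 0 0 0 0.085; 0 0 -0.035 0 0 0 0.085; 0 0 -0.045 0 0 0 0.085; 0 0 -0.045 0 0 0 0.085; 0 -0.02 -0.045 0 0 0 0.085"
}}

```text
time: 36.8
eef_pos: [0.4918, -0.2877, 0.2564]
orientation: [[0.16, 0.987, -0.005], [0.987, -0.16, 0.005], [0.004, -0.006, -1.0]]
ft_force: [-0.1, -0.9, 0.3]
opening: 0.994
```

```bash
python3 plan.py 0.02 -9.3 0.045 .45,-.2,.36 .4,-.06,.36
python3 - <<'E'
from h import *
a=snap("side","31");crop(a,290,150,110,140,4,"d1.png")
E
```

```text
t 36.8 p [ 0.4918 -0.2877  0.2564] F [-0.0624 -0.9424  0.2607] open 0.994346939938519 roterr [-0.3561 -0.2387  0.0674]
0.020 -0.014 -0.026 -0.4 -0.2 0.1 0.02; 0.020 -0.014 -0.026 0 0 0.0 0.02; 0.020 -0.014 -0.026 0 0.0 0.0 0.02; 0.020 -0.014 -0.026 0.0 0.0 0.0 0.02; 0.033 -0.018 0.000 0.0 0.0 0.0 0.02
0.033 -0.018 0.000 0.0 0.0 0.0 0.02; 0.033 -0.018 0.000 0.0 0.0 0.0 0.02; 0.033 -0.018 0.000 0.0 0.0 0.0 0.02
```

View pics/d1.png

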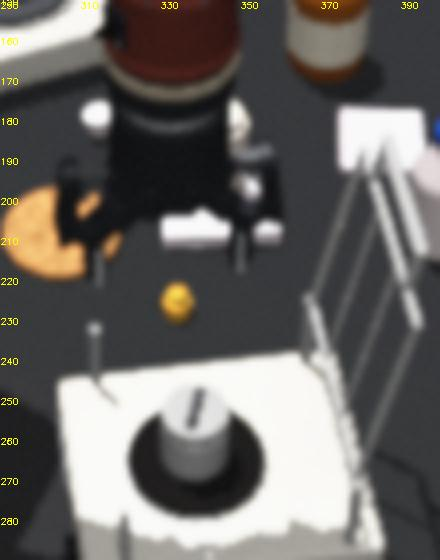

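```bash
python3 plan.py 0.02 -9.3 0.04 .495,-.288,.375 .643,-.3135,.375
```

```text
t 36.85 p [ 0.4909 -0.2886  0.2642] F [ 0.657  -1.2531  6.9662] open 0.9929593916923476 roterr [0.0087 0.0153 0.0462]
0.000 0.001 -0.037 0.0 0.0 0.0 0.02; 0.000 0.001 -0.037 0 0 0.0 0.02; 0.000 0.001 -0.037 0.0 0.0 0.0 0.02; 0 0.038 0.000 0.0 0.0 0.0 0.02; 0 0.038 0.000 0.0 0.0 0.0 0.02
0 0.038 0.000 0.0 0.0 0.0 0.02; 0 0.038 0.000 0.0 0.0 0.0 0.02
```

Request:
{"api": "arm_command", "payload": {
  "commands": "0 0.001 -0.037 0 0 0 0.02; 0 0.001 -0.037 0 0 0 0.02; 0 0.001 -0.037 0 0 0 0.02; 0 0.02 0 0 0 0 0.02; 0 0.038 0 0 0 0 0.02"
}}

```text
time: 37.35
eef_pos: [0.549, -0.2987, 0.3856]
orientation: [[0.164, 0.986, 0.006], [0.986, -0.164, -0.006], [-0.005, 0.007, -1.0]]
ft_force: [0.5, -1.3, 0.0]
opening: 0.237
```

Request:
{"api": "arm_command", "payload": {
  "commands": "0 0.038 0 0 0 0 0.02; 0 0.038 0 0 0 0 0.02; 0 0 0 0 0 0 0.02; 0 0 0 0 0 0 0.02"
}}

```text
time: 37.75
eef_pos: [0.6266, -0.3121, 0.3827]
orientation: [[0.163, 0.987, 0.007], [0.987, -0.163, -0.006], [-0.005, 0.008, -1.0]]
ft_force: [-1.5, 0.5, 0.4]
opening: 0.234
```

```bash
python3 plan.py 0.02 -9.3 0.03 .643,-.3135,.35
python3 - <<'E'
from h import *
a=snap("side","32");crop(a,330,110,90,130,5,"d1.png")
E
```

```text
t 37.75 p [ 0.6266 -0.3121  0.3827] F [-1.5228  0.4568  0.3675] open 0.23350888074769777 roterr [ 0.46    0.273  -0.0844]
0.001 0.008 0.016 0.5 0.3 -0.1 0.02; 0.001 0.008 0.016 0 0 0.0 0.02
```

View pics/d1.png

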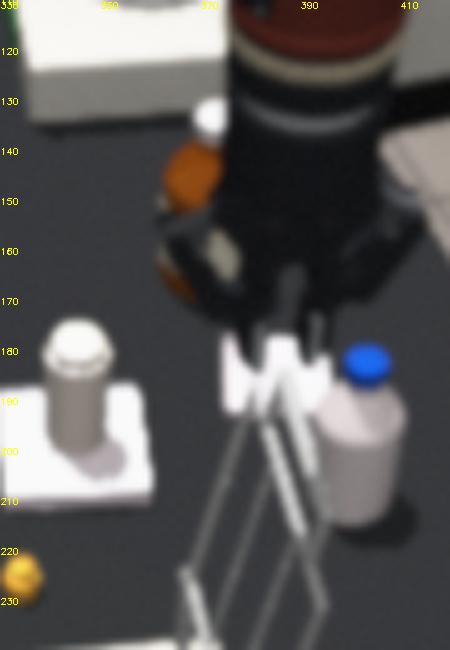

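Run:
```python
from h import *
np.set_printoptions(precision=4,suppress=True)
s=cv2.imread("pics/side_9.png");crop(s,360,170,50,80,9,"d1.png")
b=np.array([.6425,-.3115,.317]);y=np.array([.1616,.987,0])
print(proj("side",[b-.05*y,b,b+.05*y]));print(proj("top",[b-.05*y,b,b+.05*y]))
```

```text
[[393.7504 211.6363]
 [389.1926 197.5765]
 [384.8483 184.22  ]]
[[451.1859 153.9035]
 [430.0417 150.7532]
 [409.0216 147.6105]]
```

View pics/d1.png

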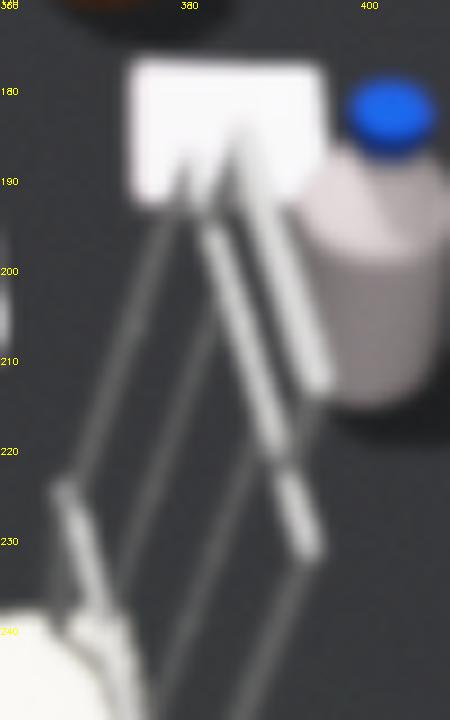

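Request:
{"api": "arm_command", "payload": {
  "commands": "0.001 0.01 0.012 0.5 0.3 0 0.02; 0 0.008 0.012 0 0 0 0.02; 0 0 0 0 0 0 0.02; 0 0 0 0 0 0 0.02"
}}

```text
time: 38.2
eef_pos: [0.6411, -0.3136, 0.3607]
orientation: [[0.165, 0.986, -0.001], [0.986, -0.165, 0.0], [0.0, -0.001, -1.0]]
ft_force: [0.4, -0.1, 1.5]
opening: 0.237
```

```bash
python3 plan.py 0.02 -9.3 0.03 .6445,-.3145,.297
python3 - <<'E'
from h import *
a=snap("side","33");crop(a,350,110,80,120,5,"d1.png")
E
```

```text
t 38.2 p [ 0.6411 -0.3136  0.3607] F [ 0.3739 -0.0661  1.5496] open 0.23710124558371978 roterr [-0.0356 -0.0075 -0.1719]
0 0.001 0.021 0 0 -0.2 0.02; 0 0.001 0.021 0.0 0.0 0.0 0.02; 0 0.001 0.021 0.0 0 0.0 0.02
```

View pics/d1.png

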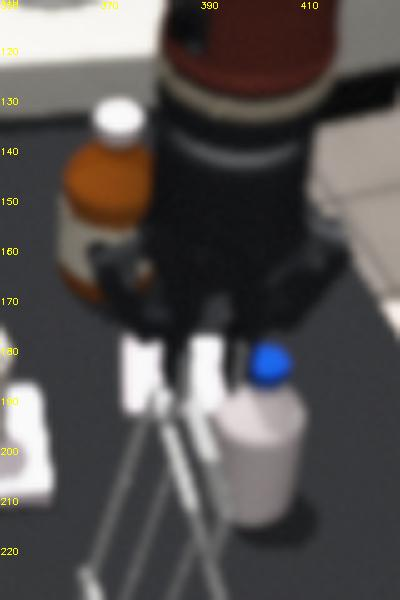

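Request:
{"api": "arm_command", "payload": {
  "commands": "0 0.003 0.02 0 0 -0.2 0.02; 0 0.001 0.015 0 0 0 0.02; 0 0 0 0 0 0 0.02"
}}

```text
time: 38.55
eef_pos: [0.6441, -0.3146, 0.3285]
orientation: [[0.162, 0.987, 0.004], [0.987, -0.162, -0.003], [-0.002, 0.004, -1.0]]
ft_force: [-0.2, 0.7, 0.0]
opening: 0.238
```

```bash
python3 plan.py 0.02 -9.3 0.03 .6445,-.3145,.297
python3 - <<'E'
from h import *
a=snap("side","34");crop(a,350,130,80,110,6,"d1.png")
E
```

```text
t 38.55 p [ 0.6441 -0.3146  0.3285] F [-0.1828  0.7197  0.0248] open 0.23771585207963006 roterr [ 0.2241  0.1107 -0.0033]
0.000 0.000 0.016 0.2 0.1 0 0.02; 0.000 0.000 0.016 0.0 0.0 0 0.02
```

View pics/d1.png

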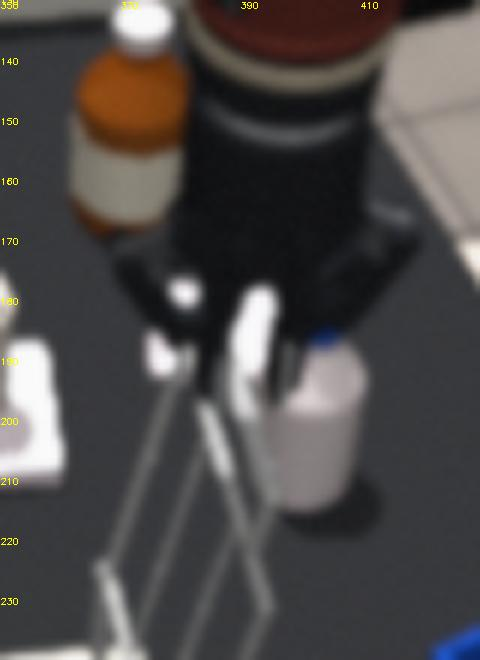

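The handle (around (389,195)) lies between the fingers. Go down 30 mm and pinch.

Request:
{"api": "arm_command", "payload": {
  "commands": "0 0 0.014 0.2 0.1 0 0.02; 0 0 0.014 0 0 0 0.02; 0 0 0 0 0 0 0.02"
}}

```text
time: 38.9
eef_pos: [0.6444, -0.3153, 0.3061]
orientation: [[0.162, 0.987, 0.006], [0.987, -0.162, -0.004], [-0.003, 0.006, -1.0]]
ft_force: [0.2, 0.6, 0.5]
opening: 0.232
```

```bash
python3 plan.py 0.02 -9.3 0.03 .6445,-.3145,.297
```

```text
t 38.9 p [ 0.6444 -0.3153  0.3061] F [0.1589 0.59   0.5236] open 0.2315317968034848 roterr [ 0.3722  0.1636 -0.0267]
0.001 0 0.009 0.4 0.2 0 0.02
```

Request:
{"api": "arm_command", "payload": {
  "commands": "0.001 0 0.009 0.4 0.2 0 0.02; 0 0 0.002 0 0 0 0.02; 0 0 0 0 0 0 0; 0 0 0 0 0 0 0; 0 0 0 0 0 0 0"
}}

```text
time: 39.4
eef_pos: [0.6452, -0.3148, 0.2981]
orientation: [[0.162, 0.987, 0.002], [0.987, -0.162, -0.001], [-0.0, 0.003, -1.0]]
ft_force: [0.1, 0.8, -1.7]
opening: 0.096
```

```bash
python3 arc.py -.021 1.7 1.58 1.46 1.34 1.22 1.1 .98 .86 .74 .62 .5 .38 .26 .14 .02
```

```text
['0.6374,-0.3109,0.2973', '0.6135,-0.3070,0.2990', '0.5897,-0.3031,0.2978', '0.5661,-0.2992,0.2936', '0.5432,-0.2955,0.2867', '0.5213,-0.2919,0.2770', '0.5007,-0.2885,0.2648', '0.4816,-0.2854,0.2501', '0.4645,-0.2826,0.2332', '0.4495,-0.2801,0.2144', '0.4368,-0.2781,0.1938', '0.4266,-0.2764,0.1719', '0.4191,-0.2752,0.1489', '0.4143,-0.2744,0.1252', '0.4124,-0.2741,0.1010']
t 39.4 p [ 0.6452 -0.3148  0.2981] F [ 0.1318  0.8322 -1.7121] open 0.09572704677456559 roterr [ 0.1466  0.028  -0.0503]
0.003 -0.008 0.001 0.1 0.0 -0.1 0; 0 -0.024 -0.002 0.0 0.0 0 0; 0.000 -0.024 0.001 0 0.0 0.0 0; 0.000 -0.024 0.004 0.0 0.0 0.0 0; 0 -0.023 0.007 0.0 0.0 0.0 0
0.000 -0.022 0.010 0.0 0.0 0.0 0; 0.000 -0.021 0.012 0.0 0.0 0.0 0; 0 -0.019 0.015 0.0 0.0 0.0 0; 0 -0.017 0.017 0.0 0.0 0.0 0; 0.000 -0.015 0.019 0.0 0.0 0.0 0
0 -0.013 0.021 0.0 0.0 0.0 0; 0.000 -0.010 0.022 0.0 0.0 0.0 0; 0 -0.008 0.023 0.0 0.0 0.0 0; 0.000 -0.005 0.024 0.0 0.0 0.0 0; 0 -0.002 0.024 0.0 0.0 0.0 0
```

Request:
{"api": "arm_command", "payload": {
  "commands": "0 -0.008 0 0.1 0 0 0; 0 -0.022 -0.001 0 0 0 0; 0 -0.022 0.001 0 0 0 0"
}}

```text
time: 39.7
eef_pos: [0.5988, -0.3068, 0.3008]
orientation: [[0.16, 0.987, 0.013], [0.987, -0.16, -0.004], [-0.002, 0.014, -1.0]]
ft_force: [3.4, 0.0, 10.9]
opening: 0.091
```

```bash
python3 arc.py -.021 1.46 1.34 1.22 1.1 .98
```

```text
['0.5897,-0.3031,0.2978', '0.5661,-0.2992,0.2936', '0.5432,-0.2955,0.2867', '0.5213,-0.2919,0.2770', '0.5007,-0.2885,0.2648']
t 39.7 p [ 0.5988 -0.3068  0.3008] F [ 3.414   0.0266 10.8962] open 0.0908638309938141 roterr [0.7899 0.099  0.0685]
0.002 -0.010 0.003 0.8 0.1 0.1 0; 0.000 -0.024 0.004 0.0 0.0 0.0 0; 0 -0.023 0.007 0.0 0.0 0.0 0; 0.000 -0.022 0.010 0.0 0.0 0.0 0; 0.000 -0.021 0.012 0.0 0.0 0.0 0
```

Request:
{"api": "arm_command", "payload": {
  "commands": "0 -0.015 0.001 0.7 0 0 0; 0 -0.022 0.004 0 0 0 0; 0 -0.022 0.007 0 0 0 0"
}}

```text
time: 40.0
eef_pos: [0.5414, -0.2968, 0.2892]
orientation: [[0.159, 0.987, 0.008], [0.987, -0.159, -0.003], [-0.001, 0.008, -1.0]]
ft_force: [0.7, 0.7, 4.4]
opening: 0.093
```

```bash
python3 arc.py -.021 1.22 1.1 .98 .86 .74
```

```text
['0.5432,-0.2955,0.2867', '0.5213,-0.2919,0.2770', '0.5007,-0.2885,0.2648', '0.4816,-0.2854,0.2501', '0.4645,-0.2826,0.2332']
t 40.0 p [ 0.5414 -0.2968  0.2892] F [0.6537 0.6754 4.3685] open 0.09292067584298859 roterr [0.4709 0.0771 0.124 ]
0.002 0.002 0.003 0.5 0.1 0.1 0; 0.000 -0.022 0.010 0 0 0 0; 0.000 -0.021 0.012 0 0.0 0 0; 0 -0.019 0.015 0 0.0 0 0; 0 -0.017 0.017 0 0.0 0 0
```

Request:
{"api": "arm_command", "payload": {
  "commands": "0 -0.02 0.011 0.4 0 0 0; 0 -0.02 0.012 0 0 0 0; 0 -0.019 0.015 0 0 0 0"
}}

```text
time: 40.3
eef_pos: [0.4838, -0.287, 0.2547]
orientation: [[0.159, 0.987, 0.011], [0.987, -0.159, -0.005], [-0.003, 0.011, -1.0]]
ft_force: [0.4, 2.3, 3.6]
opening: 0.094
```

```bash
python3 arc.py -.021 .86 .74 .62 .5
```

```text
['0.4816,-0.2854,0.2501', '0.4645,-0.2826,0.2332', '0.4495,-0.2801,0.2144', '0.4368,-0.2781,0.1938']
t 40.3 p [ 0.4838 -0.287   0.2547] F [0.3842 2.2528 3.5864] open 0.09368970290328744 roterr [0.6549 0.1639 0.1744]
0.001 -0.003 0.005 0.7 0.2 0.2 0; 0 -0.017 0.017 0.0 0.0 0 0; 0.000 -0.015 0.019 0.0 0.0 0 0; 0 -0.013 0.021 0.0 0.0 0 0
```

Request:
{"api": "arm_command", "payload": {
  "commands": "0 -0.018 0.019 0.5 0.1 0.1 0; 0 -0.015 0.02 0 0 0 0; 0 -0.013 0.021 0 0 0 0"
}}

```text
time: 40.6
eef_pos: [0.4385, -0.2791, 0.1967]
orientation: [[0.16, 0.987, 0.01], [0.987, -0.16, -0.004], [-0.002, 0.01, -1.0]]
ft_force: [9.4, 0.5, -2.1]
opening: 0.089
```

```bash
python3 arc.py -.021 .5 .38 .26 .14
python3 - <<'E'
from h import *
a=snap("side","35");crop(a,270,150,130,140,4,"d1.png")
E
```

```text
['0.4368,-0.2781,0.1938', '0.4266,-0.2764,0.1719', '0.4191,-0.2752,0.1489', '0.4143,-0.2744,0.1252']
t 40.6 p [ 0.4385 -0.2791  0.1967] F [ 9.3516  0.5009 -2.0931] open 0.0888401808890402 roterr [0.5809 0.1242 0.0896]
0.001 -0.002 0.003 0.6 0.1 0.1 0; 0.000 -0.010 0.022 0.0 0 0 0; 0 -0.008 0.023 0.0 0.0 0 0; 0.000 -0.005 0.024 0.0 0.0 0 0
```

View pics/d1.png

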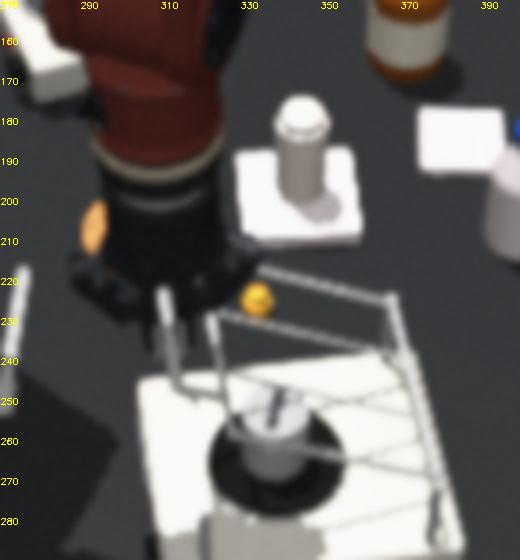

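Request:
{"api": "arm_command", "payload": {
  "commands": "0 -0.008 0.02 0.5 0.1 0 0; 0 -0.007 0.022 0 0 0 0; 0 -0.004 0.023 0 0 0 0"
}}

```text
time: 40.95
eef_pos: [0.4164, -0.2753, 0.1298]
orientation: [[0.161, 0.987, -0.001], [0.987, -0.161, -0.001], [-0.001, -0.001, -1.0]]
ft_force: [-0.7, -0.2, 3.6]
opening: 0.089
```

```bash
python3 arc.py -.021 .14 .02 0
```

```text
['0.4143,-0.2744,0.1252', '0.4124,-0.2741,0.1010', '0.4124,-0.2741,0.0970']
t 40.95 p [ 0.4164 -0.2753  0.1298] F [-0.7072 -0.2443  3.574 ] open 0.0892319571808001 roterr [-0.0319  0.0584  0.0343]
0.001 -0.002 0.005 0 0.1 0.0 0; 0 -0.002 0.024 0.0 0.0 0.0 0; 0.000 0 0.004 0 0.0 0 0
```

Request:
{"api": "arm_command", "payload": {
  "commands": "0 -0.002 0.014 0 0 0 0; 0 -0.001 0.012 0 0 0 0; 0 0 0 0 0 0 0"
}}

```text
time: 41.25
eef_pos: [0.4141, -0.2749, 0.1025]
orientation: [[0.162, 0.987, 0.002], [0.987, -0.162, -0.001], [-0.0, 0.002, -1.0]]
ft_force: [-0.8, 0.4, -3.5]
opening: 0.092
```

```bash
python3 arc.py -.021 .02 0
python3 - <<'E'
from h import *
a=snap("side","36");crop(a,280,190,120,110,6,"d1.png")
E
```

```text
['0.4124,-0.2741,0.1010', '0.4124,-0.2741,0.0970']
t 41.25 p [ 0.4141 -0.2749  0.1025] F [-0.8024  0.3907 -3.4926] open 0.0923755095967821 roterr [0.1157 0.0252 0.0033]
0.001 -0.002 0.001 0.1 0.0 0.0 0; 0 0.000 0.004 0 0 0 0
```

View pics/d1.png

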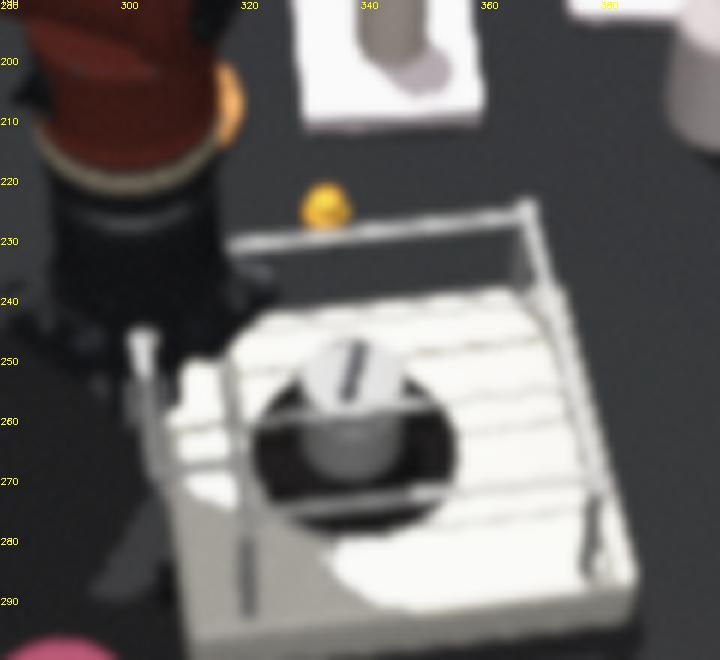

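Request:
{"api": "arm_command", "payload": {
  "commands": "0 0 0.004 0.1 0 0 0; 0 0 0 0 0 0 0"
}}

```text
time: 41.5
eef_pos: [0.4141, -0.275, 0.1006]
orientation: [[0.161, 0.987, -0.0], [0.987, -0.161, -0.001], [-0.001, -0.0, -1.0]]
ft_force: [0.4, 1.4, -2.3]
opening: 0.092
```

Request:
{"api": "arm_command", "payload": {
  "commands": "0 0 0.003 0.1 0 0 0; 0 0 0 0 0 0 0"
}}

```text
time: 41.7
eef_pos: [0.414, -0.275, 0.1007]
orientation: [[0.161, 0.987, -0.002], [0.987, -0.161, -0.002], [-0.002, -0.001, -1.0]]
ft_force: [-1.0, 1.2, -3.6]
opening: 0.088
```

Request:
{"api": "arm_command", "payload": {
  "commands": "0 0 0.004 0 0 0 0; 0 0 0.003 0 0 0 0"
}}

```text
time: 41.9
eef_pos: [0.4142, -0.2752, 0.0996]
orientation: [[0.161, 0.987, -0.0], [0.987, -0.161, -0.004], [-0.004, 0.001, -1.0]]
ft_force: [-14.4, 12.1, 52.1]
opening: 0.089
```

Request:
{"api": "arm_command", "payload": {
  "commands": "0 0 0 0 0 0 0; 0 0 0 0 0 0 0"
}}

```text
time: 42.1
eef_pos: [0.414, -0.275, 0.1014]
orientation: [[0.161, 0.987, 0.0], [0.987, -0.161, -0.005], [-0.005, 0.001, -1.0]]
ft_force: [-0.1, -0.6, -3.1]
opening: 0.089
```

Request:
{"api": "arm_command", "payload": {
  "commands": "0 0 0 0 0 0 0.02; 0 0 0 0 0 0 0.02; 0 0 -0.02 0 0 0 0.02; 0 0 -0.03 0 0 0 0.02; 0 0 -0.045 0 0 0 0.02"
}}

```text
time: 42.6
eef_pos: [0.4121, -0.273, 0.1932]
orientation: [[0.16, 0.987, -0.007], [0.987, -0.16, 0.001], [-0.001, -0.007, -1.0]]
ft_force: [1.0, -0.2, -0.1]
opening: 0.231
```

```bash
python3 - <<'E'
from h import *
print(telemetry.read_state()["eef_pos"])
a=snap("side","37");crop(a,280,190,120,110,6,"d1.png")
E
python3 plan.py 0.02 -9.3 0.045 .36,-.1,.3 .3,.2,.3
```

```text
[ 0.41211037 -0.27302573  0.19316417]
t 42.65 p [ 0.415  -0.2755  0.201 ] F [ 2.1863 -2.9682  7.2578] open 0.2333387624792363 roterr [0.1113 0.3568 0.0686]
0.033 -0.016 -0.020 0.1 0.4 0.1 0.02; 0.033 -0.017 -0.020 0.0 0.0 0.0 0.02; 0.033 -0.017 -0.020 0.0 0.0 0.0 0.02; 0.033 -0.017 -0.020 0 0.0 0.0 0.02; 0.033 -0.017 -0.020 0.0 0.0 0.0 0.02
0.041 -0.015 0.000 0 0.0 0.0 0.02; 0.041 -0.015 0.000 0.0 0.0 0.0 0.02; 0.041 -0.015 0.000 0 0.0 0.0 0.02; 0.041 -0.015 0.000 0.0 0.0 0.0 0.02; 0.041 -0.015 0.000 0 0.0 0.0 0.02
0.041 -0.015 0.000 0.0 0.0 0.0 0.02; 0.041 -0.015 0.000 0 0.0 0.0 0.02
```

View pics/d1.png

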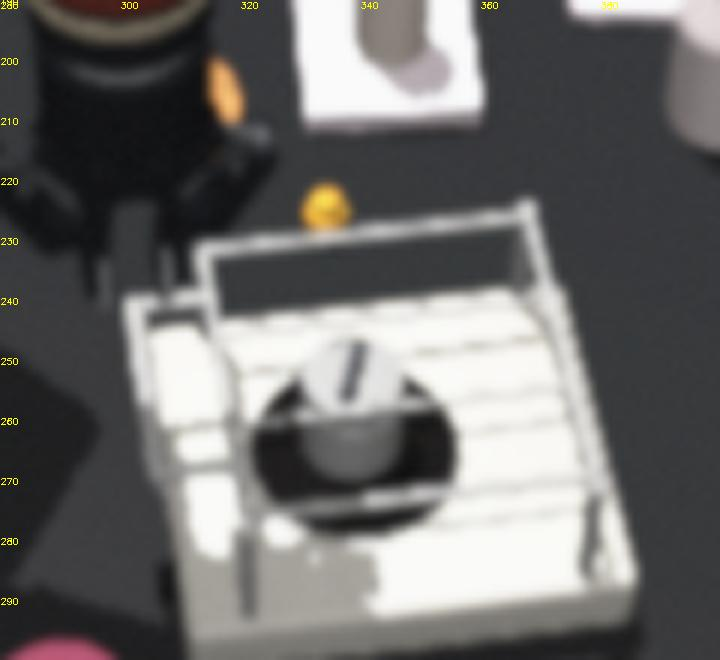

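Request:
{"api": "arm_command", "payload": {
  "commands": "0.033 -0.016 -0.02 0.1 0.3 0 0.02; 0.033 -0.017 -0.02 0 0 0 0.02; 0.033 -0.017 -0.02 0 0 0 0.02; 0.033 -0.017 -0.02 0 0 0 0.02; 0.033 -0.017 -0.02 0 0 0 0.02"
}}

```text
time: 43.15
eef_pos: [0.3595, -0.0985, 0.3035]
orientation: [[0.166, 0.986, 0.004], [0.986, -0.166, -0.004], [-0.003, 0.005, -1.0]]
ft_force: [1.2, 1.6, 0.0]
opening: 0.236
```

Request:
{"api": "arm_command", "payload": {
  "commands": "0.041 -0.015 0 0 0 0 0.02; 0.041 -0.015 0 0 0 0 0.02; 0.041 -0.015 0 0 0 0 0.02; 0.041 -0.015 0 0 0 0 0.02; 0.041 -0.015 0 0 0 0 0.02"
}}

```text
time: 43.65
eef_pos: [0.3203, 0.1219, 0.3056]
orientation: [[0.171, 0.985, 0.016], [0.985, -0.17, -0.006], [-0.004, 0.016, -1.0]]
ft_force: [1.3, 0.1, 0.6]
opening: 0.234
```

Run:
```python
from h import *
t=snap("top","38");s=snap("side","38")
o=np.array([.514,-.2915]);yaw=np.radians(-9.3);x=np.array([np.cos(yaw),np.sin(yaw)]);y=np.array([-x[1],x[0]])
W=lambda p:np.append(o+p[0]*x+p[1]*y,p[2]+.045)
f=lambda th,r,v:W((.1-r*np.cos(th),v,.073+r*np.sin(th)))
for th in(0,.05,.1,.15): print(th,[proj(n,[f(th,.202,.05),f(th,.202,-.05),f(th,.165,.08),f(th,.165,-.08)]).round(1).tolist() for n in("side","top")])
crop(s,290,210,100,90,8,"d1.png");crop(t,280,150,180,120,4,"d2.png")
```

```text
0 [[[302.1, 240.8], [306.3, 268.5], [313.2, 231.5], [320.9, 275.6]], [[387.0, 247.4], [423.9, 253.4], [377.9, 232.1], [436.8, 241.5]]]
0.05 [[[302.1, 238.6], [306.2, 266.4], [313.3, 229.7], [320.9, 273.9]], [[387.4, 247.2], [424.6, 253.2], [378.2, 231.9], [437.4, 241.3]]]
0.1 [[[302.2, 236.4], [306.4, 264.2], [313.4, 227.9], [321.1, 272.2]], [[387.8, 246.8], [425.3, 252.8], [378.5, 231.4], [438.1, 240.9]]]
0.15 [[[302.5, 234.2], [306.7, 262.0], [313.7, 226.1], [321.4, 270.4]], [[388.3, 246.2], [426.0, 252.2], [378.8, 230.8], [438.7, 240.4]]]
```

View pics/d1.png

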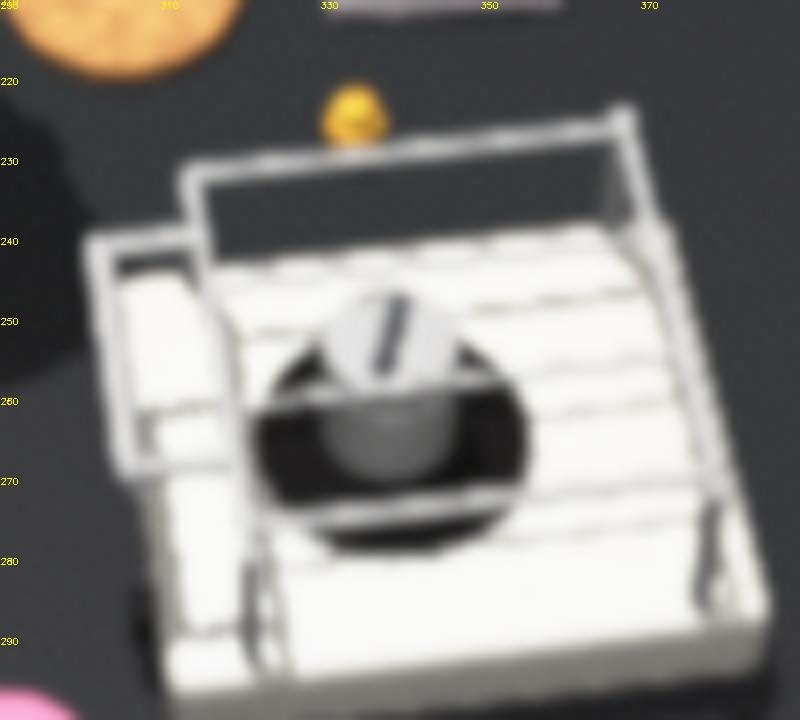

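View pics/d2.png

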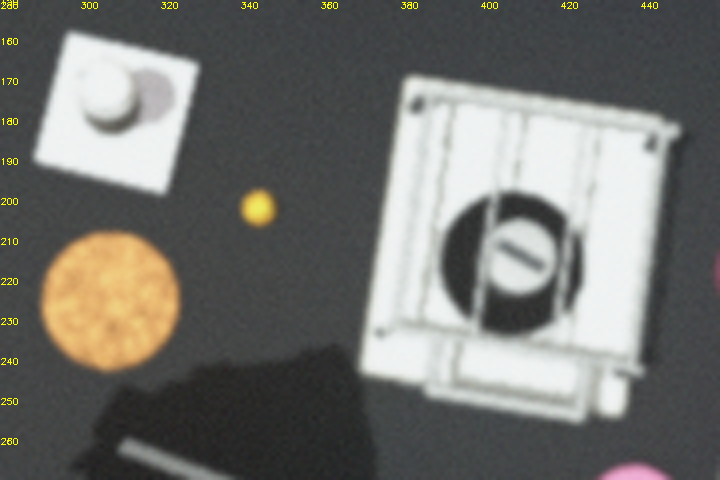

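Run:
```python
from h import *
np.set_printoptions(precision=4,suppress=True)
print("mill",plane("top",(409.3,214.1),.108),"plat",plane("top",(407.9,215.4),.053))
print("tall",plane("top",(306.7,172.2),.108),"side",tri((346.1-0.5,178),(306.7,172.2)))
s=cv2.imread("pics/side_38.png");crop(s,250,100,130,130,6,"d1.png")
```

```text
mill [ 0.5126 -0.2897  0.108 ] plat [ 0.5143 -0.2938  0.053 ]
tall [ 0.6315 -0.0074  0.108 ] side (array([ 0.6326, -0.0076,  0.1081]), np.float64(0.0021810436575562587))
```

View pics/d1.png

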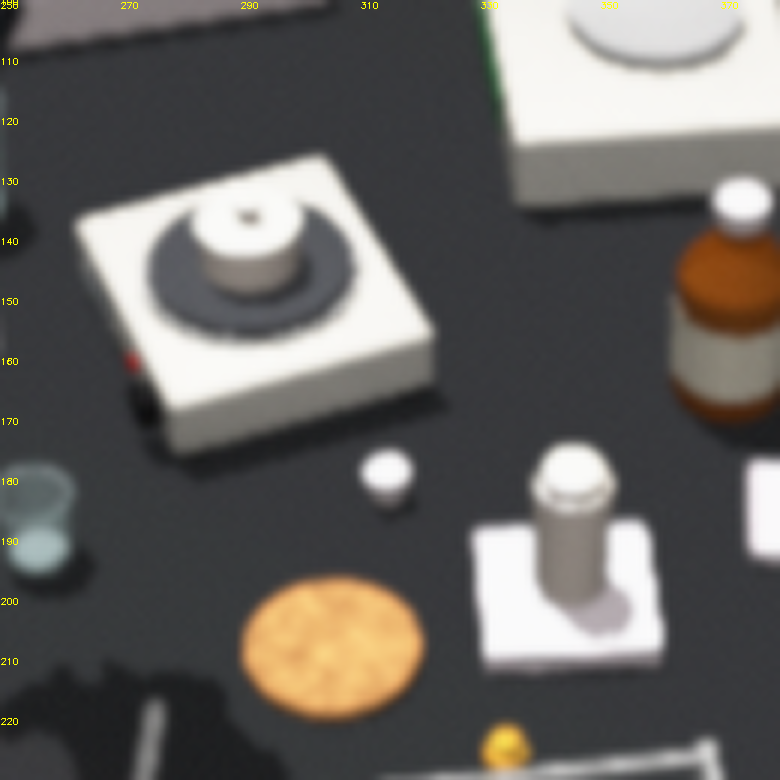

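Request:
{"api": "arm_command", "payload": {
  "commands": "0 0 0 0 0 0 0.02; 0 0 0 0 0 0 0.02; 0 0 0 0 0 0 0.02"
}}

```text
time: 44.05
eef_pos: [0.3199, 0.1245, 0.3054]
orientation: [[0.16, 0.987, 0.015], [0.987, -0.16, -0.006], [-0.003, 0.016, -1.0]]
ft_force: [0.4, 0.0, 0.4]
opening: 0.232
```

```bash
python3 -c "
from station import arm
print(arm.close_job())"
```

```text
the job is handed in; nothing more can be done
None
```

The job is done and handed in at about 44 s: all three vessels stand upright on their stations and the guard is closed over the mill jar. I lifted the guard and parked the mill jar on the cork mat. Then I moved the tall jar to the cooling plate, the dish to the hotplate and the mill jar to the platform, and closed the guard.

**Last checks, from the camera images:**
- **Dish:** within about 1 mm of the hotplate's centre.
- **Tall jar:** within about 1 mm of the cooling plate's centre.
- **Mill jar:** about 4 mm from the platform's centre in the last top view. The gripper released it within 1–2 mm, so the two measurements disagree by a few mm.
- **Guard:** the handle and frame corners match the closed position to about 0.03 rad, and I pushed it down until it met its stop.

**Forces:** the wrist force peaked briefly at about 59 N when parking the mill jar and 52 N at the guard's stop, both below the 120 N limit. In both cases I believe only the fingers carried the load, holding the jar or the handle, not the gripper's body.

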